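Ease the spice jar back into the packed spice rack

ROBOT

A 7-joint arm with a two-finger parallel gripper is mounted at the origin on the work surface; the furniture and walls round the work are solid. World frame = base frame: x ahead of the robot, y to its left, z up, the work surface at z = 0. Lengths are in m, angles in rad, forces in N, time in s.
With the tool pointing down it reaches from about 0.4 to 0.9 m from the base axis. Payload 5.5 kg.
Tool frame: the origin (TCP) lies at the centre of the arm's flange, where the gripper is bolted on; the fingertips stand 173 mm ahead of it and the grasp point (between the pads) lies 155 mm ahead of it; y points along the fingers, x is the direction in which the jaws open and shut, and the axes are right-handed (so a half turn about y gives the same grasp; the last joint's range is limited). The gripper opens to 85 mm and grips with 20 to 120 N. Pads are 22 mm wide; open, the fingers measure 114 mm over their backs; the gripper's body (76 mm by 85 mm) begins 54 mm behind the grasp point. The pads swing forward as they close: fully open they stand 13 mm farther back than shut.
Start: joints at [-0.992, 0.501, -0.427, 1.55, 0.221, 1.138, -0.21], TCP at [0.202, 0.618, 0.405] pointing down, gripper open.
Joint ranges: [-2.88, 2.88], [-0.31, 2.03], [-1.54, 1.56], [0.2, 2.42], [-1.41, 4.55], [0.19, 2.02], [-2.57, 2.57]. Speed limits (rad/s): [2.57, 2.57, 3.14, 3.14, 3.14, 3.14, 3.14].

INTERFACE

Orientations are given as a unit quaternion [w, x, y, z].
In Python, from workcell import env gives the robot as it stands. The module is installed in compiled form; this text tells all that it offers.
- The arm moves only by the tool drive_tool, never from a script. Its argument "steps" is a list of rows, each an object with "slide": the shift along the tool's x, y, z in m, a list of three; "angular": the turn, a rotation vector about the tool's x, y, z in degrees, a list of three. In form: [{"slide": [x, y, z], "angular": [rx, ry, rz]}, ...]. A call has 1 to 20 rows; each row shifts and turns the pose as measured when the row begins, along the tool's axes as they then stand; what a row does not reach is not made up. A row lasts 1/10 s, in which the tool goes at most 50 mm and 8.59 degrees, less where a joint would pass 70% of its speed; a pose out of reach is approached as far as the arm can. A call with a gripper value outside its range is refused whole. "claw" is the opening, from -1 (shut) to 1 (fully open), set as the call begins (left out, the last holds). The fingers move at their own pace and stop on an object; "grip_force" is the grip in N (left out, the last holds). Time passes only in rows, so rows that do not move let the fingers close. It gives the time, the measured TCP pose, the force and the opening at its end, in the units of the state.
- env.sense(): the state, without advancing time (a new reading comes with each control period).
- env.grab_frame(name): name is "side" or "top"; returns (picture, depth): 420x560x3 uint8, red, green, blue; 420x560 float32, m along the optical axis (not along the pixel's ray), 0 where there is no reading.
- env.get_calibration(name): a dict with "K" (3x3 intrinsics, pixels), "k1" (the pictures are not rectified: a ray, as slopes to the right and down, at radius r is drawn at 1 + k1 r^2 times it, then the intrinsics apply), "xyz" and "attitude" of the camera in the world. Camera axes: x right, y down, z forward; pixel columns grow to the right and rows downward; lengths in m; the calibration is good to about 2 mm. A picture is of the moment at which its call begins. get_calibration takes no time and is no camera call.
- env.sign_off(): hands the job in, once; it reports no verdict.
The state is a dict: "t": time; "joint_positions": joint angles; "joint_velocities": joint speeds; "effort": joint torques, N m; "ee_pos": TCP position; "tool_rot": TCP orientation; "force": force on the tool from outside, world axes, zero at the start; "wrist_torque": the same for the moment, N m; "opening": finger opening in m.
Only numpy, scipy, OpenCV 4.12 (cv2) and the standard library are available. Lean on these libraries where they do the work, as an engineer would, in place of code of your own. Each camera call takes 0.05 s, during which the arm holds its last target. There are 200 camera calls.

TASK

Take the spice jar that was left standing by itself on the worktop and put it back into the spice rack, in the gap in the middle of the row that has closed up too narrow for it: stand it on the rack's board in front of the gap and ease it straight in, so that it parts its neighbours and the sliding end of the rack gives way. Press it fully home against the back board, firmly enough to feel it seat but gently, for it is glass; every jar must stay upright in the row, and the other things on the worktop stay where they are.

Things in the scene. Friction and masses are not known exactly. Their poses are not given: they have to be found in the camera images.
- spare_jar: The jar to put back: glass spice jar with a dark cap, a plain upright cylinder of diameter 41 mm over its whole height of 105 mm, about 0.11 kg; origin at the centre of its underside, z up. Glass, friction about 0.3 on glass and on the rack's lacquered wood. It stands alone on the worktop, left of the rack.
- spice_rack: Open-fronted spice rack of light wood, fixed to the worktop. Origin: centre of its underside; x from open front to back, y left along the row, z up. Base board 115 mm deep (x), 300 mm long (y), both about the origin, 12 mm thick, no front lip. Left cheek: inner face at y = 138 mm, 80 mm high. The row stands along the back, two jars left of the gap, two right of it.
- rack_gap (a point): Point on top of the base board (rack z = 12 mm), in the middle of the gap as it is at the start (rack y = 44 mm, gap 22 mm wide), at the depth where a 41 mm jar touching the back board has its axis (rack x = 27 mm). Axes as spice_rack. The left pair stands against the cheek, so the right pair and the end stop give way: once in, the jar's axis is 8 to 27 mm to the right of this point.
- back_board: Upright back board of the rack, part of it and with the same origin and axes as spice_rack: its front face is at x = 47.5 mm and runs over the rack's whole length, from z = 10 to 72 mm; rigid wood. The jar is to be pressed home against it; a press of 5 to 10 N is right for the glass. Parting the row before that takes up to about 20 N of push, which falls off again as the jar comes into line.
- end_stop (a joint): Sliding right end of the rack, a 10 mm wooden plate, 90 mm deep and 75 mm high, held by a steel bracket over the back board. Value in m: 0 as first set, growing to the right (rack -y) to at most 0.035. It gives way to about 2 N and stays where it is left; no spring.
- end_stop_face (a point): Point on the end stop's inner face (the one that touches the row), at the row's mid height; at joint value 0 it is at rack y = -50.5 mm.
- row_jar_a: Glass spice jar with a dark cap, a plain upright cylinder of diameter 41 mm over its whole height of 105 mm, about 0.11 kg; origin at the centre of its underside, z up. Glass, friction about 0.3 on glass and on the rack's lacquered wood. One of the four jars already standing in the rack's row, within 2 mm of touching the back board; which one stands where varies.
- row_jar_b: Glass spice jar with a dark cap, a plain upright cylinder of diameter 41 mm over its whole height of 105 mm, about 0.11 kg; origin at the centre of its underside, z up. Glass, friction about 0.3 on glass and on the rack's lacquered wood. One of the four jars already standing in the rack's row, within 2 mm of touching the back board; which one stands where varies.
- row_jar_c: Glass spice jar with a dark cap, a plain upright cylinder of diameter 41 mm over its whole height of 105 mm, about 0.11 kg; origin at the centre of its underside, z up. Glass, friction about 0.3 on glass and on the rack's lacquered wood. One of the four jars already standing in the rack's row, within 2 mm of touching the back board; which one stands where varies.
- row_jar_d: Glass spice jar with a dark cap, a plain upright cylinder of diameter 41 mm over its whole height of 105 mm, about 0.11 kg; origin at the centre of its underside, z up. Glass, friction about 0.3 on glass and on the rack's lacquered wood. One of the four jars already standing in the rack's row, within 2 mm of touching the back board; which one stands where varies.
- pepper_mill: Bystander: turned wooden pepper mill, 58 mm across, 170 mm high; origin at the centre of its underside.
- kitchen_timer: Bystander: round wind-up timer, 67 mm across, 54 mm high; origin at the centre of its underside.
- prep_bowl: Bystander: small round ceramic bowl, 115 mm across, 50 mm high; origin at the centre of its underside.
There are look-alikes about, which are no part of the job. What is shaped like the row_jar_b but green or red is not meant.

How it is judged:
On the way:
1. the spice jar, upright and in the middle of the row, is pressed home against the back board with at least 3 N (contact force between spare_jar and back_board above 3 N and x of spare_jar in the frame of spice_rack above 0.0241 m and y of spare_jar in the frame of spice_rack between 0.01 and 0.042 m and angle between spare_jar's own z axis and vertical below 0.1 rad), for 0.1 s.
At the end, for the whole second after the job is handed in: The spice jar stands upright (within 3 degrees) on the rack's board in the middle of the row, two jars on either side, no more than 3 mm from the back board, released and at rest; the other four jars stand upright on the board, no more than 20 mm from the back board (x of spare_jar in the frame of spice_rack above 0.0241 m and y of spare_jar in the frame of spice_rack between 0.01 and 0.042 m and z of each of spare_jar, row_jar_a, row_jar_b, row_jar_c, row_jar_d in the frame of spice_rack below 0.016 m and angle between each of spare_jar, row_jar_a, row_jar_b, row_jar_c, row_jar_d's own z axis and vertical below 0.06 rad and linear speed of each of spare_jar, row_jar_a, row_jar_b, row_jar_c, row_jar_d below 0.02 m/s and contact force between each of the arm, the fingers and spare_jar below 0.05 N and x of each of row_jar_a, row_jar_b, row_jar_c, row_jar_d in the frame of spice_rack above 0.007 m); the robot touches nothing.
It fails at once if the spice jar is pressed against the back board with more than 14 N (contact force between spare_jar and back_board above 14 N).
It fails at once if the spice jar is pressed against a neighbour with more than 20 N (contact force between spare_jar and row_jar_a above 20 N or contact force between spare_jar and row_jar_b above 20 N or contact force between spare_jar and row_jar_c above 20 N or contact force between spare_jar and row_jar_d above 20 N).
It fails at once if a jar in the rack tips by more than 15 degrees (angle between any of row_jar_a, row_jar_b, row_jar_c, row_jar_d's own z axis and vertical above 0.26 rad).
It fails at once if a bystander is moved by more than 15 mm (distance of any of pepper_mill, kitchen_timer, prep_bowl from where it was at the start of the episode above 0.015 m).
It also fails if it takes over 67 s, if anything falls off the work surface, if the arm or the gripper's body presses on something with over 40 N, if the wrist force passes 120 N, or if a joint passes its speed limit or range.

## Working session

There is one attempt and no reset: what is moved stays moved. The work goes in short steps, Python scripts to look and compute and a tool call to move; the robot and the scene stay as the last step left them, time stands still between calls to the robot, and variables do not carry over. Pictures are saved under pics/ and viewed, about 8 in all and at most 12, crops included, and the job is handed in when it is done.

Besides the shell and the picture viewer there is one more tool, called by a JSON object that holds its "api" and its "payload", one argument or row to a line. drive_tool: Moves the arm, as the interface text tells. Its arguments: {"type":"object","properties":{"steps":{"type":"array","items":{"type":"object","properties":{"slide":{"type":"array","items":{"type":"number"}},"angular":{"type":"array","items":{"type":"number"}}}}},"claw":{"type":"number"},"grip_force":{"type":"number"}},"required":["steps"]}

```bash
mkdir -p pics
cat > h.py <<'E'
import numpy as np, cv2
from workcell import env
from scipy.spatial.transform import Rotation as R
def rot(q): return R.from_quat([q[1],q[2],q[3],q[0]]).as_matrix()
def cal(n):
    c=env.get_calibration(n); return np.array(c["K"]),c["k1"],np.array(c["xyz"]),rot(c["attitude"])
def ray(n,u,v):
    K,k1,p,M=cal(n)
    d=cv2.undistortPoints(np.array([[[u,v]]],float),K,np.array([k1,0,0,0.]))[0,0]
    return p,M@np.array([d[0],d[1],1])
def onz(n,u,v,z):
    p,d=ray(n,u,v); return p+d*(z-p[2])/d[2]
def dep(n,u,v,D):
    p,d=ray(n,u,v); return p+d*D[int(v),int(u)]
E
python3 - <<'E'
from h import *
for n in("side","top"):
    im,d=env.grab_frame(n); np.savez(n+"0.npz",im=im,d=d); cv2.imwrite(f"pics/{n}0.png",im[:,:,::-1]); c=env.get_calibration(n); print(c)
print(env.sense())
E
```

```text
{'K': array([[386.17133484,   0.        , 275.60728984],
       [  0.        , 386.17133484, 211.71128769],
       [  0.        ,   0.        ,   1.        ]]), 'k1': 0.0383086305374063, 'xyz': array([ 1.35034015, -0.49059052,  0.53001779]), 'attitude': array([-0.46129745,  0.75344757,  0.3979044 , -0.24737321])}
{'K': array([[396.37185485,   0.        , 275.5993651 ],
       [  0.        , 396.37185485, 209.50684602],
       [  0.        ,   0.        ,   1.        ]]), 'k1': -0.0992232405929172, 'xyz': array([0.46227045, 0.02375454, 1.34487375]), 'attitude': array([ 0.01934024, -0.69656589,  0.71692138, -0.02111042])}
{'t': 0.1, 'joint_positions': array([-0.9917963 ,  0.50176563, -0.42682179,  1.5513449 ,  0.22079611,
        1.13828308, -0.21028561]), 'joint_velocities': array([-0.00029392, -0.00141781, -0.00152526, -0.00350651,  0.0006583 ,
       -0.00101476, -0.00129472]), 'effort': array([-1.14475965e-02, -5.70820141e+01, -5.83896741e+00, -2.81746566e+01,
        1.04177845e-02,  5.65565249e-03,  1.32177908e-05]), 'ee_pos': array([0.20181512, 0.61754189, 0.40375704]), 'tool_rot': array([-0.57204658,  0.57272684,  0.41466255, -0.41569418]), 'force': array([0.18474665, 0.14155408, 0.30760743]), 'wrist_torque': array([ 0.01399926,  0.01079991, -0.01427008]), 'opening': 0.08509205694125509}
```

View pics/top0.png

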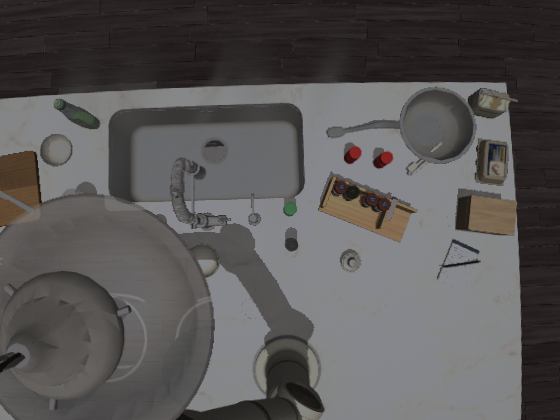

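View pics/side0.png

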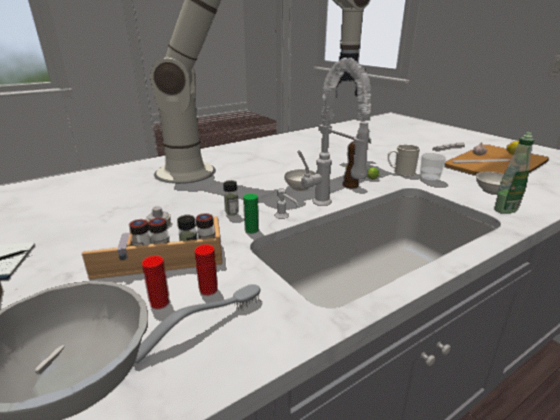

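Run:
```python
from h import *
a=np.load("top0.npz");b=np.load("side0.npz")
A=cv2.resize(a["im"][165:265,270:420,::-1],None,fx=5,fy=5,interpolation=cv2.INTER_CUBIC)[:, :750]
B=cv2.resize(b["im"][170:290,80:270,::-1],None,fx=4,fy=4,interpolation=cv2.INTER_CUBIC)
cv2.imwrite("pics/ca.png",A);cv2.imwrite("pics/cb.png",B)
D=a["d"]
for u,v in [(291,243),(291,241),(341,187),(352,192),(372,200),(384,204),(290,207),(350,260),(330,205),(360,220),(395,215)]:
    print(u,v,dep("top",u,v,D).round(3))
D=b["d"]
for u,v in [(231,187),(230,205),(140,227),(158,226),(187,223),(205,221),(150,258),(212,240)]:
    print('s',u,v,dep("side",u,v,D).round(3))
```

```text
291 243 [ 0.427 -0.025  0.107]
291 241 [ 0.434 -0.025  0.109]
341 187 [ 0.597 -0.186  0.119]
352 192 [ 0.581 -0.221  0.114]
372 200 [ 0.553 -0.282  0.119]
384 204 [ 0.54  -0.32   0.117]
290 207 [ 0.54  -0.026  0.106]
350 260 [ 0.364 -0.219  0.049]
330 205 [ 0.548 -0.165  0.013]
360 220 [ 0.495 -0.264  0.015]
395 215 [ 0.508 -0.388  0.006]
s 231 187 [ 0.44  -0.03   0.097]
s 230 205 [ 0.439 -0.036  0.041]
s 140 227 [ 0.561 -0.32   0.114]
s 158 226 [ 0.578 -0.286  0.113]
s 187 223 [ 0.603 -0.228  0.114]
s 205 221 [ 0.617 -0.191  0.115]
s 150 258 [ 0.682 -0.339  0.106]
s 212 240 [ 0.635 -0.186  0.071]
```

View pics/ca.png

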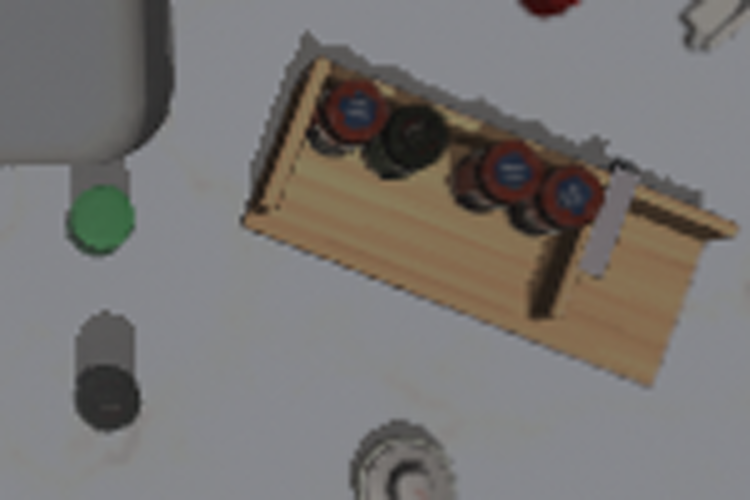

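View pics/cb.png

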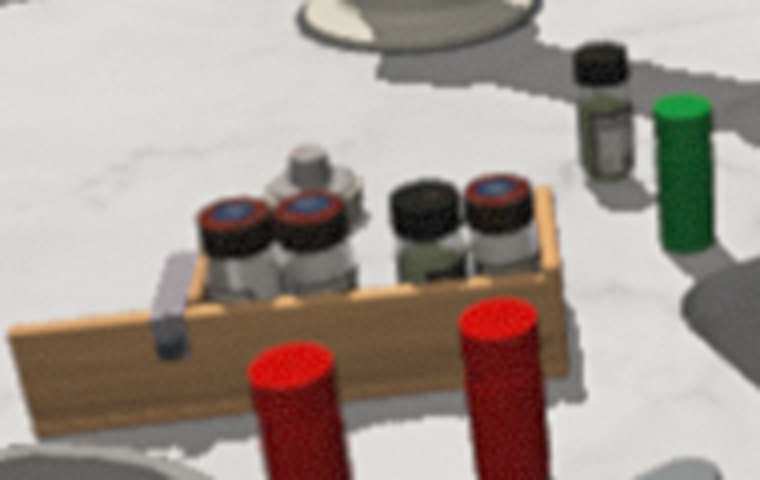

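```bash
cat >> h.py <<'E'
def show(s):
    M=rot(s["tool_rot"]); print("t",round(s["t"],2),"p",s["ee_pos"].round(4),"F",s["force"].round(1),"op",round(s["opening"],4),"q7",s["joint_positions"].round(2)); print("tx",M[:,0].round(3),"ty",M[:,1].round(3),"tz",M[:,2].round(3)); return M
def plan(target,Rt=None):
    s=env.sense(); M=show(s)
    if Rt is not None: print("rotvec deg",R.from_matrix(M.T@Rt).as_rotvec(degrees=True).round(1))
    print("slide",(M.T@(np.array(target)-s["ee_pos"])).round(4), "slide in Rt", None if Rt is None else (Rt.T@(np.array(target)-s["ee_pos"])).round(4))
E
python3 - <<'E'
from h import *
T=lambda u,v,z: onz("top",270+u/5-.4,165+v/5-.4,z)[:2]
fl=T(243,222,.012);fr=T(652,384,.012);bl=T(308,118,.08);print("front L,R",fl,fr,np.linalg.norm(fl-fr))
J=np.array([T(*p,.117) for p in[(355,112),(415,138),(512,172),(571,195)]]);print("jars",J.round(4),np.linalg.norm(np.diff(J,axis=0),axis=1))
e=(fl-fr)/np.linalg.norm(fl-fr); e2=(J[0]-J[3])/np.linalg.norm(J[0]-J[3])
print("yaw front",np.degrees(np.arctan2(-e[0],e[1])),"jars",np.degrees(np.arctan2(-e2[0],e2[1])))
bt=[T(322,60,.08),T(735,225,.072)];e3=(bt[0]-bt[1]);print("back",bt,np.degrees(np.arctan2(-e3[0],e3[1])))
yw=np.arctan2(-e2[0]-e[0],e2[1]+e[1]);ex=np.array([np.cos(yw),np.sin(yw)]);ey=np.array([-np.sin(yw),np.cos(yw)])
gm=(J[1]+J[2])/2
print("from front: origin",(fl+fr)/2+ex*.0575,"from jars gap point",gm,"in rack from front:",[ ((j-((fl+fr)/2+ex*.0575))@ex, (j-((fl+fr)/2+ex*.0575))@ey) for j in J])
S=lambda u,v,z: onz("side",80+u/4-.375,170+v/4-.375,z)[:2]
Js=np.array([S(*p,.117) for p in[(499,191),(427,197),(311,207),(236,214)]]);print("side jars",Js.round(4))
print("spare top",T(107,397,.105),"side",S(600,54,.105), "green", T(101,218,.105))
np.savez("rack.npz",yw=yw)
show(env.sense())
E
```

```text
front L,R [ 0.53613744 -0.12436478] [ 0.41816729 -0.39916049] 0.2990478808955894
jars [[ 0.5971 -0.1853]
 [ 0.5798 -0.2224]
 [ 0.5568 -0.2827]
 [ 0.5413 -0.3195]] [0.04090791 0.06454798 0.03990064]
yaw front -23.233909092779083 jars -22.57204874886118
back [array([ 0.63540115, -0.17159289]), array([ 0.52160206, -0.44002071])] -22.97435614905807
from front: origin [ 0.53011936 -0.28414002] from jars gap point [ 0.56827372 -0.25251432] in rack from front: [(np.float64(0.023226376172445988), np.float64(0.1171135327165645)), (np.float64(0.021687892893819026), np.float64(0.07623455851461797)), (np.float64(0.023989382021887433), np.float64(0.011727623335421761)), (np.float64(0.024065534182066545), np.float64(-0.028172940729921606))]
side jars [[ 0.6047 -0.1862]
 [ 0.588  -0.2231]
 [ 0.5622 -0.2814]
 [ 0.5465 -0.3185]]
spare top [ 0.42407924 -0.0253058 ] side [ 0.43044053 -0.02866472] green [ 0.53605534 -0.02498561]
t 0.1 p [0.2018 0.6175 0.4038] F [0.2 0.1 0.3] op 0.0851 q7 [-0.99  0.5  -0.43  1.55  0.22  1.14 -0.21]
tx [ 0.311  0.951 -0.002] ty [-0.001 -0.002 -1.   ] tz [-0.951  0.311  0.   ]
```

Candidates (top image): dark-capped jar alone (291,243); green look-alike (290,207); reds (353,155), (384,159); row jars (341,187)–(384,204). I choose (291,243), which the crop confirms: dark cap, clear glass, standing by itself. The tool's y axis turns out to be the approach direction (pointing down).

{"api": "drive_tool", "payload": {
  "steps": [
    {"slide": [0, -0.04, 0], "angular": [0, 4.8, 0]},
    {"slide": [-0.01, -0.04, -0.01]},
    {"slide": [-0.036, 0, -0.033]},
    {"slide": [-0.036, 0, -0.033]},
    {"slide": [-0.036, 0, -0.033]},
    {"slide": [-0.036, 0, -0.033]},
    {"slide": [-0.036, 0, -0.033]},
    {"slide": [-0.036, 0, -0.033]},
    {"slide": [-0.036, 0, -0.033]},
    {"slide": [-0.036, 0, -0.033]},
    {"slide": [-0.036, 0, -0.033]},
    {"slide": [-0.036, 0, -0.033]},
    {"slide": [-0.036, 0, -0.033]},
    {"slide": [-0.036, 0, -0.033]},
    {"slide": [0, 0, 0]}
  ],
  "claw": 1,
  "grip_force": 25
}}

```text
validation failed for argument at $.st...
```

```bash
cat >> h.py <<'E'
YW=np.radians(-22.9); EX=np.array([np.cos(YW),np.sin(YW),0]); EY=np.array([-np.sin(YW),np.cos(YW),0])
RT=np.stack([EY,[0,0,-1],-EX],1)
E
python3 -c "
from h import *
print(np.linalg.det(RT)); plan([.427,-.027,.217],RT)"
```

```text
1.0
t 0.1 p [0.2018 0.6175 0.4038] F [0.2 0.1 0.3] op 0.0851 q7 [-0.99  0.5  -0.43  1.55  0.22  1.14 -0.21]
tx [ 0.311  0.951 -0.002] ty [-0.001 -0.002 -1.   ] tz [-0.951  0.311  0.   ]
rotvec deg [-0.   4.8 -0.1]
slide [-0.5424  0.1877 -0.4142] slide in Rt [-0.5061  0.1868 -0.4582]
```

Both fields are needed in every row.

{"api": "drive_tool", "payload": {
  "steps": [
    {"slide": [0, -0.04, 0], "angular": [0, 4.8, 0]},
    {"slide": [-0.01, -0.04, -0.01], "angular": [0, 0, 0]},
    {"slide": [-0.036, 0, -0.033], "angular": [0, 0, 0]},
    {"slide": [-0.036, 0, -0.033], "angular": [0, 0, 0]},
    {"slide": [-0.036, 0, -0.033], "angular": [0, 0, 0]},
    {"slide": [-0.036, 0, -0.033], "angular": [0, 0, 0]},
    {"slide": [-0.036, 0, -0.033], "angular": [0, 0, 0]},
    {"slide": [-0.036, 0, -0.033], "angular": [0, 0, 0]},
    {"slide": [-0.036, 0, -0.033], "angular": [0, 0, 0]},
    {"slide": [-0.036, 0, -0.033], "angular": [0, 0, 0]},
    {"slide": [-0.036, 0, -0.033], "angular": [0, 0, 0]},
    {"slide": [-0.036, 0, -0.033], "angular": [0, 0, 0]},
    {"slide": [-0.036, 0, -0.033], "angular": [0, 0, 0]},
    {"slide": [-0.036, 0, -0.033], "angular": [0, 0, 0]},
    {"slide": [0, 0, 0], "angular": [0, 0, 0]}
  ],
  "claw": 1,
  "grip_force": 25
}}

```text
t: 1.6
ee_pos: [0.4035, 0.036, 0.4825]
tool_rot: [-0.589, 0.59, 0.388, -0.393]
force: [-0.6, 0.5, -0.2]
opening: 0.0853
```

```bash
python3 -c "
from h import *
plan([.427,-.027,.217],RT)"
```

```text
t 1.6 p [0.4035 0.036  0.4825] F [-0.6  0.5 -0.2] op 0.0853 q7 [-0.23 -0.06  0.07  2.03  0.01  1.18  1.01]
tx [ 0.39   0.921 -0.008] ty [-0.006 -0.006 -1.   ] tz [-0.921  0.39   0.003]
rotvec deg [-0.1 -0.1 -0.5]
slide [-0.0468  0.2658 -0.0469] slide in Rt [-0.0489  0.2655 -0.0461]
```

{"api": "drive_tool", "payload": {
  "steps": [
    {"slide": [-0.024, 0.03, -0.023], "angular": [0, 0, -0.5]},
    {"slide": [-0.024, 0.03, -0.023], "angular": [0, 0, 0]},
    {"slide": [0, 0.045, 0], "angular": [0, 0, 0]},
    {"slide": [0, 0.045, 0], "angular": [0, 0, 0]},
    {"slide": [0, 0.025, 0], "angular": [0, 0, 0]},
    {"slide": [0, 0, 0], "angular": [0, 0, 0]},
    {"slide": [0, 0, 0], "angular": [0, 0, 0]}
  ]
}}

```text
t: 2.3
ee_pos: [0.4286, -0.0281, 0.3036]
tool_rot: [0.591, -0.59, -0.391, 0.388]
force: [0.6, -0.0, 1.3]
opening: 0.0854
```

Run:
```python
from h import *
plan([.427,-.027,.217],RT)
im,_=env.grab_frame("side"); a,_=env.grab_frame("top")
A=cv2.resize(im[90:240,160:300,::-1],None,fx=4,fy=4); B=cv2.resize(a[180:290,240:350,::-1],None,fx=2,fy=2)
c=np.zeros((600,800,3),np.uint8);c[:,:560]=A;c[:220,570:790]=B;cv2.imwrite("pics/g.png",c)
```

```text
t 2.3 p [ 0.4286 -0.0281  0.3036] F [ 0.6 -0.   1.3] op 0.0854 q7 [-0.14  0.23  0.16  2.19 -0.06  0.73  1.22]
tx [0.394 0.919 0.004] ty [ 0.003  0.003 -1.   ] tz [-0.919  0.394 -0.001]
rotvec deg [ 0.1 -0.3  0.2]
slide [0.     0.0866 0.002 ] slide in Rt [0.0004 0.0866 0.0019]
```

View pics/g.png

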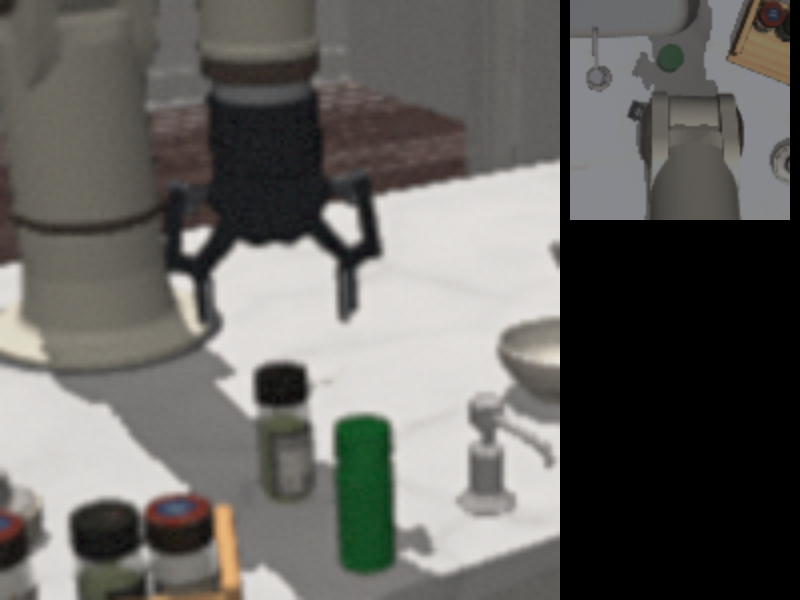

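The picture shows the open fingers (px 205 and 345) straddling the jar's cap (282,380), so the tool is centred. I descend and grip.

{"api": "drive_tool", "payload": {
  "steps": [
    {"slide": [0, 0.03, 0.001], "angular": [0, 0, 0]},
    {"slide": [0, 0.03, 0.001], "angular": [0, 0, 0]},
    {"slide": [0, 0.02, 0], "angular": [0, 0, 0]},
    {"slide": [0, 0.006, 0], "angular": [0, 0, 0]},
    {"slide": [0, 0, 0], "angular": [0, 0, 0]}
  ]
}}

```text
t: 2.9
ee_pos: [0.4348, -0.0256, 0.2252]
tool_rot: [-0.586, 0.593, 0.399, -0.381]
force: [0.0, -0.0, 0.2]
opening: 0.0852
```

{"api": "drive_tool", "payload": {
  "steps": [
    {"slide": [0, 0, 0], "angular": [0, 0, 0]},
    {"slide": [0, 0, 0], "angular": [0, 0, 0]},
    {"slide": [0, 0, 0], "angular": [0, 0, 0]},
    {"slide": [0, 0, 0], "angular": [0, 0, 0]},
    {"slide": [0, 0, 0], "angular": [0, 0, 0]},
    {"slide": [0, 0, 0], "angular": [0, 0, 0]},
    {"slide": [0, 0, 0], "angular": [0, 0, 0]},
    {"slide": [0, 0, 0], "angular": [0, 0, 0]}
  ],
  "claw": -1,
  "grip_force": 30
}}

```text
t: 3.7
ee_pos: [0.4377, -0.0257, 0.2304]
tool_rot: [-0.584, 0.595, 0.402, -0.378]
force: [1.1, 0.5, 0.4]
opening: -0.0002
```

```bash
python3 -c "
from h import *
plan([.427,-.027,.217],RT)"
```

```text
t 3.7 p [ 0.4377 -0.0257  0.2304] F [1.1 0.5 0.4] op -0.0002 q7 [-0.11  0.38  0.13  2.22 -0.11  0.51  1.27]
tx [0.391 0.92  0.02 ] ty [ 0.036  0.006 -0.999] tz [-0.92   0.392 -0.031]
rotvec deg [ 1.8 -0.1  1.1]
slide [-0.0057  0.013   0.0098] slide in Rt [-0.0054  0.0134  0.0094]
```

Run:
```python
from h import *
im,_=env.grab_frame("side")
A=cv2.resize(im[110:260,160:300,::-1],None,fx=4,fy=4);cv2.imwrite("pics/g2.png",A);show(env.sense())
```

```text
t 3.75 p [ 0.4377 -0.0256  0.2303] F [0.6 0.  0.2] op -0.0002 q7 [-0.11  0.38  0.13  2.22 -0.11  0.51  1.27]
tx [0.391 0.92  0.02 ] ty [ 0.036  0.006 -0.999] tz [-0.92   0.391 -0.031]
```

View pics/g2.png

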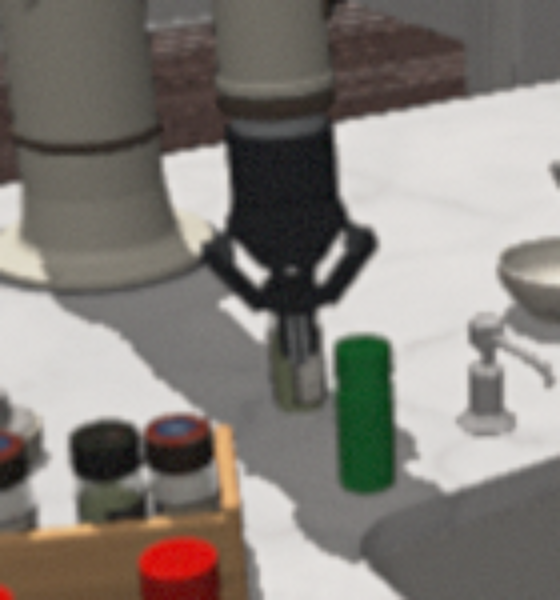

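The gripper closed on nothing. It drifted and tilted towards +x on the way down, so the pads passed the jar on the far side; the jar is still upright. I back off, open, rise and measure again.

{"api": "drive_tool", "payload": {
  "steps": [
    {"slide": [0, 0, -0.02], "angular": [0, 0, 0]},
    {"slide": [0, -0.03, 0], "angular": [0, 0, 0]},
    {"slide": [0, -0.04, 0], "angular": [0, 0, 0]},
    {"slide": [0, -0.04, 0], "angular": [1.8, 0, 1.0]},
    {"slide": [0, -0.01, 0], "angular": [0, 0, 0]},
    {"slide": [0, 0, 0], "angular": [0, 0, 0]}
  ]
}}

```text
t: 4.35
ee_pos: [0.4514, -0.0343, 0.3515]
tool_rot: [0.592, -0.587, -0.387, 0.393]
force: [-0.6, -0.5, -0.5]
opening: 0.0001
```

{"api": "drive_tool", "payload": {
  "steps": [
    {"slide": [0, 0, 0], "angular": [0, 0, 0]},
    {"slide": [0, 0, 0], "angular": [0, 0, 0]},
    {"slide": [0, 0, 0], "angular": [0, 0, 0]},
    {"slide": [0, 0, 0], "angular": [0, 0, 0]},
    {"slide": [0, 0, 0], "angular": [0, 0, 0]}
  ],
  "claw": 1
}}

```text
t: 4.85
ee_pos: [0.4493, -0.0341, 0.3466]
tool_rot: [0.594, -0.586, -0.385, 0.396]
force: [0.4, 0.5, 0.8]
opening: 0.0723
```

Run:
```python
from h import *
im,_=env.grab_frame("side")
a,_=env.grab_frame("top")
x0,y0=200,160
A=cv2.resize(im[y0:y0+70,x0:x0+75,::-1],None,fx=8,fy=8,interpolation=cv2.INTER_CUBIC)
B=cv2.resize(a[200:290,250:340,::-1],None,fx=2,fy=2)
c=np.zeros((560,790,3),np.uint8);c[:,:600]=A;c[:180,605:785]=B;cv2.imwrite("pics/g3.png",c)
plan([.42,-.027,.3],RT)
```

```text
t 4.95 p [ 0.4494 -0.0341  0.3469] F [-0.5  0.2 -0.6] op 0.0848 q7 [-0.13  0.2   0.17  2.1  -0.04  0.87  1.23]
tx [ 0.391  0.92  -0.006] ty [-0.019  0.001 -1.   ] tz [-0.92   0.391  0.018]
rotvec deg [-1.  -0.1 -0.3]
slide [-0.0047  0.0474  0.029 ] slide in Rt [-0.0049  0.0469  0.0298]
```

View pics/g3.png

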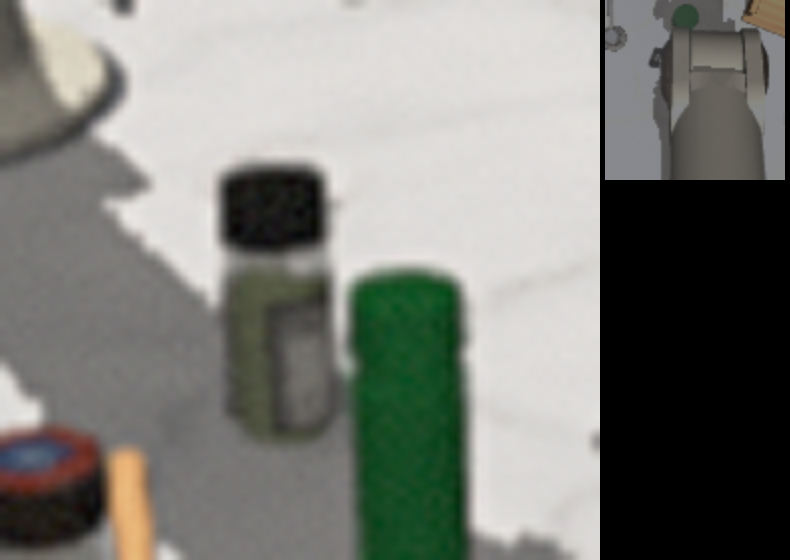

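Run:
```python
from h import *
f=lambda p,k,o,z: onz("side",o[0]+(p[0]+.5)/k-.5,o[1]+(p[1]+.5)/k-.5,z)[:2]
# cap left/right edge midpoint, cap top edge; bottom lowest point
o4=(80,170);o8=(200,160)
b=np.load("side0.npz")["im"];im,_=env.grab_frame("side")
def cap(i,r):
    y0,y1,x0,x1=r;g=cv2.cvtColor(i[y0:y1,x0:x1],cv2.COLOR_RGB2GRAY);m=(g<45).astype(np.uint8)
    n,l,s,c=cv2.connectedComponentsWithStats(m);k=1+s[1:,4].argmax();return c[k]+[x0,y0],s[k]
c0=cap(b,(175,195,218,245));c1=cap(im,(175,195,218,247));print(c0,c1)
p0=onz("side",*c0[0],.093)[:2];p1=onz("side",*c1[0],.093)[:2];d=p1-p0
print(p0,p1,d); t=np.array([.424,-.0255]); print("top-based",t+d,"side-based",p1)
```

```text
(array([229.73267327, 186.28712871]), array([  6,   7,  13,  10, 101], dtype=int32)) (array([233.6 , 185.93]), array([ 10,   7,  12,   9, 100], dtype=int32))
[ 0.42559723 -0.02654417] [ 0.42964365 -0.01613201] [0.00404642 0.01041216]
top-based [ 0.42804642 -0.01508784] side-based [ 0.42964365 -0.01613201]
```

{"api": "drive_tool", "payload": {
  "steps": [
    {"slide": [0.009, 0, 0.027], "angular": [-1.0, 0, -0.3]},
    {"slide": [0, 0.03, 0], "angular": [0, 0, 0]},
    {"slide": [0, 0.02, 0], "angular": [0, 0, 0]},
    {"slide": [0, 0, 0], "angular": [0, 0, 0]}
  ]
}}

```text
t: 5.4
ee_pos: [0.4289, -0.0146, 0.2979]
tool_rot: [-0.589, 0.591, 0.392, -0.388]
force: [-0.6, -0.3, 0.5]
opening: 0.0853
```

```bash
python3 -c "
from h import *
plan([.428,-.0155,.217],RT)"
```

```text
t 5.4 p [ 0.4289 -0.0146  0.2979] F [-0.6 -0.3  0.5] op 0.0853 q7 [-0.16  0.24  0.15  2.19 -0.05  0.71  1.19]
tx [0.391 0.92  0.002] ty [ 0.006 -0.    -1.   ] tz [-0.92   0.391 -0.006]
rotvec deg [ 0.3 -0.1  0.1]
slide [-0.0014  0.0809  0.001 ] slide in Rt [-0.0012  0.0809  0.0005]
```

{"api": "drive_tool", "payload": {
  "steps": [
    {"slide": [-0.001, 0.015, 0.001], "angular": [0.3, 0, 0]},
    {"slide": [0, 0.015, 0], "angular": [0, 0, 0]},
    {"slide": [0, 0.015, 0], "angular": [0, 0, 0]},
    {"slide": [0, 0.005, 0], "angular": [0, 0, 0]}
  ]
}}

```text
t: 5.8
ee_pos: [0.4303, -0.0153, 0.2498]
tool_rot: [-0.589, 0.59, 0.392, -0.388]
force: [0.0, 0.0, 0.9]
opening: 0.0854
```

```bash
python3 -c "
from h import *
plan([.428,-.0155,.217],RT)"
```

```text
t 5.8 p [ 0.4303 -0.0153  0.2498] F [0.  0.  0.9] op 0.0854 q7 [-0.14  0.33  0.13  2.22 -0.08  0.59  1.22]
tx [0.392 0.92  0.004] ty [ 0.006  0.002 -1.   ] tz [-0.92   0.392 -0.005]
rotvec deg [ 0.3 -0.2  0.2]
slide [-0.0012  0.0328  0.0022] slide in Rt [-0.001   0.0328  0.002 ]
```

{"api": "drive_tool", "payload": {
  "steps": [
    {"slide": [-0.001, 0.01, 0.002], "angular": [0.3, 0, 0.2]},
    {"slide": [0, 0.01, 0.0005], "angular": [0, 0, 0]},
    {"slide": [0, 0.006, 0.0005], "angular": [0, 0, 0]}
  ]
}}

```text
t: 6.1
ee_pos: [0.4285, -0.0152, 0.224]
tool_rot: [-0.59, 0.59, 0.391, -0.389]
force: [0.3, 0.3, 0.7]
opening: 0.0852
```

```bash
python3 -c "
from h import *
plan([.428,-.0155,.217],RT)"
```

```text
t 6.1 p [ 0.4285 -0.0152  0.224 ] F [0.3 0.3 0.7] op 0.0852 q7 [-0.14  0.38  0.13  2.23 -0.1   0.53  1.23]
tx [0.392 0.92  0.002] ty [ 0.003  0.001 -1.   ] tz [-0.92   0.392 -0.002]
rotvec deg [ 0.1 -0.2  0.1]
slide [-0.0005  0.007   0.0003] slide in Rt [-0.0005  0.007   0.0003]
```

{"api": "drive_tool", "payload": {
  "steps": [
    {"slide": [0, 0.005, 0], "angular": [0, 0, 0]},
    {"slide": [0, 0, 0], "angular": [0, 0, 0]},
    {"slide": [0, 0, 0], "angular": [0, 0, 0]},
    {"slide": [0, 0, 0], "angular": [0, 0, 0]},
    {"slide": [0, 0, 0], "angular": [0, 0, 0]},
    {"slide": [0, 0, 0], "angular": [0, 0, 0]}
  ],
  "claw": -1,
  "grip_force": 30
}}

```text
t: 6.7
ee_pos: [0.4284, -0.0152, 0.2184]
tool_rot: [-0.59, 0.59, 0.391, -0.389]
force: [-0.2, -0.5, -1.0]
opening: 0.0396
```

```bash
python3 -c "
from h import *
plan([.428,-.0155,.30],RT)"
```

```text
t 6.7 p [ 0.4284 -0.0152  0.2184] F [-0.2 -0.5 -1. ] op 0.0396 q7 [-0.13  0.4   0.12  2.23 -0.1   0.51  1.23]
tx [0.392 0.92  0.002] ty [ 0.002  0.001 -1.   ] tz [-0.92   0.392 -0.002]
rotvec deg [ 0.1 -0.2  0.1]
slide [-0.0003 -0.0816  0.0001] slide in Rt [-0.0005 -0.0816  0.0003]
```

{"api": "drive_tool", "payload": {
  "steps": [
    {"slide": [0, -0.02, 0], "angular": [0, 0, 0]},
    {"slide": [0, -0.04, 0], "angular": [0, 0, 0]},
    {"slide": [0, -0.045, 0], "angular": [0, 0, 0]},
    {"slide": [0, -0.04, 0], "angular": [0, 0, 0]},
    {"slide": [-0.02, 0, -0.022], "angular": [0, 0, 0]},
    {"slide": [-0.02, 0, -0.022], "angular": [0, 0, 0]},
    {"slide": [-0.02, 0, -0.022], "angular": [0, 0, 0]},
    {"slide": [-0.02, 0, -0.022], "angular": [0, 0, 0]},
    {"slide": [-0.02, 0, -0.022], "angular": [0, 0, 0]},
    {"slide": [-0.02, 0, -0.022], "angular": [0, 0, 0]},
    {"slide": [-0.02, 0, -0.022], "angular": [0, 0, 0]},
    {"slide": [-0.02, 0, -0.022], "angular": [0, 0, 0]},
    {"slide": [0, 0, 0], "angular": [0, 0, 0]}
  ]
}}

```text
t: 8.0
ee_pos: [0.5294, -0.2377, 0.3703]
tool_rot: [-0.588, 0.589, 0.393, -0.391]
force: [-0.8, -0.7, -1.2]
opening: 0.0402
```

Run:
```python
from h import *
plan([.5313,-.2357,.2315],RT)
im,_=env.grab_frame("side");cv2.imwrite("pics/s4.png",cv2.resize(im[80:290,80:270,::-1],None,fx=2.8,fy=2.8,interpolation=cv2.INTER_CUBIC))
```

```text
t 8.0 p [ 0.5294 -0.2377  0.3703] F [-0.8 -0.7 -1.2] op 0.0402 q7 [ 0.15  0.39  0.29  1.79 -0.13  0.98  1.66]
tx [0.386 0.922 0.002] ty [ 0.004  0.    -1.   ] tz [-0.922  0.386 -0.003]
rotvec deg [0.2 0.2 0.1]
slide [ 0.0023  0.1388 -0.0006] slide in Rt [ 0.0025  0.1388 -0.001 ]
```

View pics/s4.png

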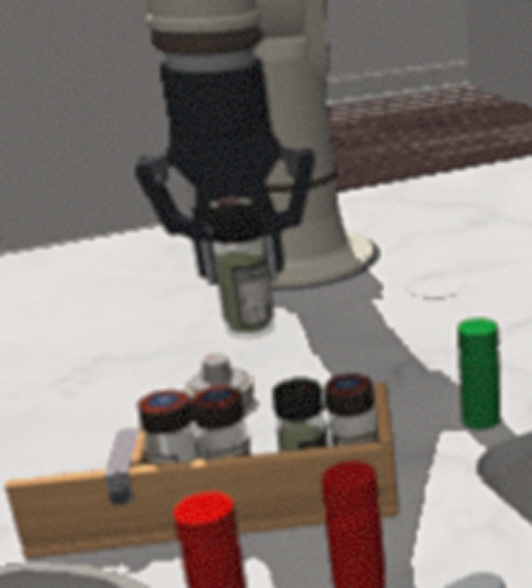

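The jar is held upright at crop (240,270), above and in front of the gap (250,430). I lower it.

{"api": "drive_tool", "payload": {
  "steps": [
    {"slide": [0.0025, 0.02, -0.001], "angular": [0.2, 0, 0]},
    {"slide": [0, 0.025, 0], "angular": [0, 0, 0]},
    {"slide": [0, 0.025, 0], "angular": [0, 0, 0]},
    {"slide": [0, 0.025, 0], "angular": [0, 0, 0]},
    {"slide": [0, 0.018, 0], "angular": [0, 0, 0]},
    {"slide": [0, 0.006, 0], "angular": [0, 0, 0]},
    {"slide": [0, 0, 0], "angular": [0, 0, 0]}
  ]
}}

```text
t: 8.75
ee_pos: [0.5295, -0.2253, 0.2471]
tool_rot: [0.591, -0.584, -0.395, 0.393]
force: [0.4, 0.3, -1.7]
opening: 0.0396
```

Run:
```python
from h import *
plan([.5313,-.2357,.2315],RT)
```

```text
t 8.75 p [ 0.5295 -0.2253  0.2471] F [ 0.4  0.3 -1.7] op 0.0396 q7 [ 0.17  0.55  0.24  1.87 -0.2   0.75  1.7 ]
tx [0.379 0.925 0.008] ty [-0.003  0.01  -1.   ] tz [-0.925  0.379  0.006]
rotvec deg [-0.4  0.6  0.5]
slide [-0.0091  0.0155 -0.0057] slide in Rt [-0.0089  0.0156 -0.0057]
```

{"api": "drive_tool", "payload": {
  "steps": [
    {"slide": [-0.009, 0.003, -0.006], "angular": [-0.4, 0.6, 0.5]},
    {"slide": [0, 0.004, 0], "angular": [0, 0, 0]},
    {"slide": [0, 0, 0], "angular": [0, 0, 0]}
  ]
}}

```text
t: 9.05
ee_pos: [0.5328, -0.2364, 0.2419]
tool_rot: [-0.588, 0.591, 0.392, -0.39]
force: [-0.3, 0.3, -1.4]
opening: 0.0397
```

Run:
```python
from h import *
plan([.5313,-.2357,.2315],RT)
```

```text
t 9.05 p [ 0.5328 -0.2364  0.2419] F [-0.3  0.3 -1.4] op 0.0397 q7 [ 0.18  0.56  0.25  1.86 -0.2   0.74  1.71]
tx [ 0.389  0.921 -0.001] ty [ 0.004 -0.002 -1.   ] tz [-0.921  0.389 -0.005]
rotvec deg [ 0.3  0.  -0. ]
slide [0.0001 0.0104 0.0017] slide in Rt [0.     0.0104 0.0017]
```

{"api": "drive_tool", "payload": {
  "steps": [
    {"slide": [0, 0.004, 0.001], "angular": [0.3, 0, 0]},
    {"slide": [0, 0.003, 0.0005], "angular": [0, 0, 0]},
    {"slide": [0, 0.002, 0], "angular": [0, 0, 0]},
    {"slide": [0, 0.001, 0], "angular": [0, 0, 0]},
    {"slide": [0, 0.001, 0], "angular": [0, 0, 0]}
  ]
}}

```text
t: 9.55
ee_pos: [0.532, -0.2363, 0.2317]
tool_rot: [-0.589, 0.59, 0.391, -0.39]
force: [-0.6, -0.1, -2.0]
opening: 0.0399
```

Run:
```python
from h import *
plan([.5313,-.2357,.2315],RT)
```

```text
t 9.55 p [ 0.532  -0.2363  0.2317] F [-0.6 -0.1 -2. ] op 0.0399 q7 [ 0.18  0.58  0.24  1.86 -0.2   0.72  1.71]
tx [ 0.389  0.921 -0.   ] ty [ 0.002 -0.001 -1.   ] tz [-0.921  0.389 -0.002]
rotvec deg [ 0.1 -0.  -0. ]
slide [0.0003 0.0002 0.0009] slide in Rt [0.0003 0.0002 0.0009]
```

{"api": "drive_tool", "payload": {
  "steps": [
    {"slide": [0, 0.001, 0], "angular": [0, 0, 0]},
    {"slide": [0, 0.0008, 0], "angular": [0, 0, 0]}
  ]
}}

```text
t: 9.75
ee_pos: [0.532, -0.2363, 0.2302]
tool_rot: [-0.589, 0.59, 0.391, -0.39]
force: [-2.9, 0.7, 9.4]
opening: 0.0401
```

{"api": "drive_tool", "payload": {
  "steps": [
    {"slide": [0, 0.0008, 0], "angular": [0, 0, 0]}
  ]
}}

```text
t: 9.85
ee_pos: [0.5321, -0.2365, 0.2302]
tool_rot: [-0.589, 0.59, 0.391, -0.39]
force: [-3.1, 1.3, 7.4]
opening: 0.0403
```

Contact came at the expected height (TCP z 0.230). I release, rise, and back off to the front to clear the view.

{"api": "drive_tool", "payload": {
  "steps": [
    {"slide": [0, 0, 0], "angular": [0, 0, 0]},
    {"slide": [0, 0, 0], "angular": [0, 0, 0]},
    {"slide": [0, 0, 0], "angular": [0, 0, 0]},
    {"slide": [0, 0, 0], "angular": [0, 0, 0]},
    {"slide": [0, 0, 0], "angular": [0, 0, 0]}
  ],
  "claw": 1
}}

```text
t: 10.35
ee_pos: [0.5328, -0.2367, 0.2309]
tool_rot: [-0.588, 0.591, 0.392, -0.39]
force: [-0.0, -0.2, 0.1]
opening: 0.0856
```

Run:
```python
from h import *
plan([.532,-.2363,.34],RT)
```

```text
t 10.35 p [ 0.5328 -0.2367  0.2309] F [-0.  -0.2  0.1] op 0.0856 q7 [ 0.19  0.58  0.24  1.86 -0.2   0.72  1.71]
tx [0.389 0.921 0.   ] ty [ 0.004 -0.001 -1.   ] tz [-0.921  0.389 -0.004]
rotvec deg [ 0.2 -0.   0. ]
slide [ 1.000e-04 -1.091e-01  4.000e-04] slide in Rt [ 0.     -0.1091  0.0009]
```

{"api": "drive_tool", "payload": {
  "steps": [
    {"slide": [0, -0.02, 0], "angular": [0, 0, 0]},
    {"slide": [0, -0.03, 0], "angular": [0, 0, 0]},
    {"slide": [0, -0.04, 0], "angular": [0, 0, 0]},
    {"slide": [0, -0.03, 0], "angular": [0, 0, 0]},
    {"slide": [0, 0, 0.04], "angular": [0, 0, 0]},
    {"slide": [0, 0, 0.045], "angular": [0, 0, 0]},
    {"slide": [0, 0, 0.045], "angular": [0, 0, 0]},
    {"slide": [0, 0, 0], "angular": [0, 0, 0]}
  ]
}}

```text
t: 11.15
ee_pos: [0.4082, -0.1842, 0.3531]
tool_rot: [-0.589, 0.59, 0.391, -0.39]
force: [0.1, -0.4, 1.3]
opening: 0.0855
```

Run:
```python
from h import *
plan([.4657,-.208,.33],RT)
im,_=env.grab_frame("side");a,_=env.grab_frame("top")
np.savez("p1.npz",s=im,t=a)
B=cv2.resize(im[190:290,80:270,::-1],None,fx=4,fy=4,interpolation=cv2.INTER_CUBIC)[:, :385+375]
A=cv2.resize(a[170:245,310:420,::-1],None,fx=4,fy=4,interpolation=cv2.INTER_CUBIC)
c=np.zeros((600,800,3),np.uint8);c[300:600,:440]=A;c[:295,:760]=B[:295];cv2.imwrite("pics/p1.png",c)
```

```text
t 11.15 p [ 0.4082 -0.1842  0.3531] F [ 0.1 -0.4  1.3] op 0.0855 q7 [ 0.09  0.18  0.3   2.11 -0.07  0.86  1.6 ]
tx [ 0.389  0.921 -0.   ] ty [ 0.001 -0.    -1.   ] tz [-0.921  0.389 -0.001]
rotvec deg [ 0.1 -0.  -0. ]
slide [ 0.0005  0.0232 -0.0622] slide in Rt [ 0.0005  0.0231 -0.0622]
```

View pics/p1.png

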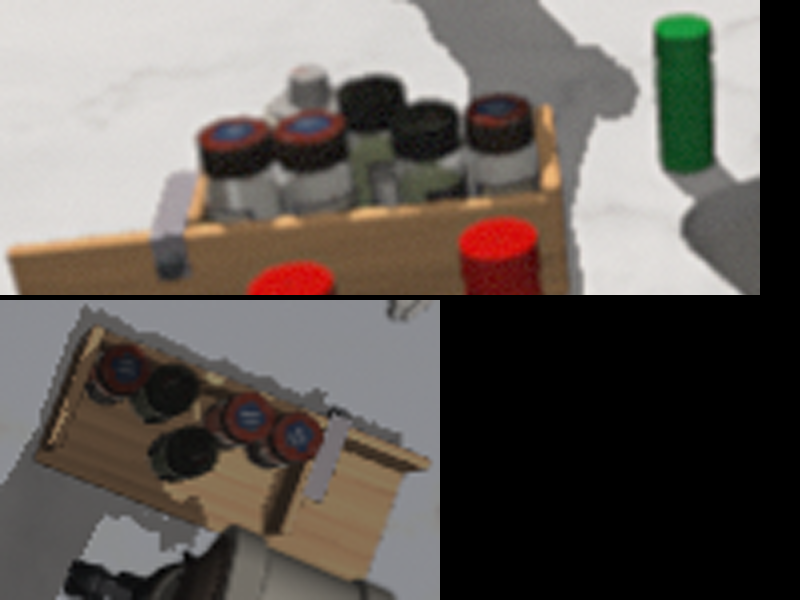

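Run:
```python
from h import *
T=lambda u,v: onz("top",310+(u+.5)/4-.5,170+(v-300+.5)/4-.5,.117)[:2]
P=dict(a=(125,369),b=(173,389),s=(191,449),c=(249,417),d=(298,436))
Q={k:T(*v) for k,v in P.items()}
g=(Q['b']+Q['c'])/2
for k in Q: d=Q[k]-g; print(k,Q[k].round(4),"rel gap: x %.1f y %.1f"%(1e3*d@EX[:2],1e3*d@EY[:2]))
# front edge corner
S=lambda u,v: onz("side",80+(u+.5)/4-.5,190+(v+.5)/4-.5,.117)[:2]
W=dict(a=(499,107),b=(427,115),s=(371,89),c=(311,125),d=(236,132));Q={k:S(*v) for k,v in W.items()}
g=(Q['b']+Q['c'])/2
for k in Q: d=Q[k]-g; print('side',k,Q[k].round(4),"x %.1f y %.1f"%(1e3*d@EX[:2],1e3*d@EY[:2]))
```

```text
a [ 0.5975 -0.1862] rel gap: x 0.3 y 72.4
b [ 0.5808 -0.2233] rel gap: x -0.6 y 31.8
s [ 0.5334 -0.2355] rel gap: x -39.5 y 2.1
c [ 0.5572 -0.2823] rel gap: x 0.6 y -31.8
d [ 0.5412 -0.3205] rel gap: x 0.8 y -73.2
side a [ 0.6001 -0.1841] x -1.0 y 72.6
side b [ 0.5857 -0.2221] x 0.6 y 32.0
side s [ 0.5358 -0.2364] x -39.9 y -0.6
side c [ 0.5598 -0.2806] x -0.6 y -32.0
side d [ 0.5441 -0.3178] x -0.6 y -72.3
```

{"api": "drive_tool", "payload": {
  "steps": [
    {"slide": [0, 0, -0.02], "angular": [-8, 0, 0]},
    {"slide": [0, 0, -0.03], "angular": [0, 0, 0]},
    {"slide": [0, 0, 0], "angular": [0, 0, 0]},
    {"slide": [0, 0, 0], "angular": [0, 0, 0]},
    {"slide": [0, 0, 0], "angular": [0, 0, 0]}
  ],
  "claw": -1
}}

```text
t: 11.75
ee_pos: [0.4653, -0.2076, 0.3608]
tool_rot: [-0.54, 0.634, 0.42, -0.359]
force: [0.3, -0.4, -1.2]
opening: 0.0123
```

```bash
cat >> h.py <<'E'
R8=RT@R.from_rotvec([-8,0,0],degrees=True).as_matrix()
G=np.array([.569,-.2527,0])
def rel():
    s=env.sense(); M=rot(s["tool_rot"]); d=s["ee_pos"]-G; f=s["force"]
    tip=s["ee_pos"]+.173*M[:,1]-.011*M[:,2]
    print("rel TCP x %.1f y %.1f z %.1f"%(1e3*d@EX,1e3*d@EY,1e3*d[2]),"tip x %.1f y %.1f z %.1f"%(1e3*(tip-G)@EX,1e3*(tip-G)@EY,1e3*tip[2]),"F ex %.1f ey %.1f z %.1f"%(f@EX,f@EY,f[2]),"t %.2f"%s["t"])
def planrel(x,y,z): plan(G+x*EX+y*EY+[0,0,z],R8); rel()
E
python3 -c "
from h import *
planrel(-.110,-.003,.222)"
```

```text
t 11.75 p [ 0.4653 -0.2076  0.3608] F [ 0.3 -0.4 -1.2] op 0.0123 q7 [ 0.1   0.23  0.3   2.03 -0.1   0.73  1.63]
tx [ 0.389  0.921 -0.001] ty [ 0.146 -0.063 -0.987] tz [-0.91   0.383 -0.159]
rotvec deg [ 1.1  0.  -0.1]
slide [-0.004   0.1375  0.019 ] slide in Rt [-0.0042  0.1379  0.0163]
rel TCP x -113.1 y 1.2 z 360.8 tip x -74.8 y 0.9 z 191.7 F ex 0.4 ey -0.3 z -1.2 t 11.75
```

{"api": "drive_tool", "payload": {
  "steps": [
    {"slide": [-0.004, 0.02, 0.006], "angular": [1, 0, 0]},
    {"slide": [0, 0.025, 0.0035], "angular": [0, 0, 0]},
    {"slide": [0, 0.025, 0.0035], "angular": [0, 0, 0]},
    {"slide": [0, 0.02, 0.003], "angular": [0, 0, 0]},
    {"slide": [0, 0, 0], "angular": [0, 0, 0]}
  ]
}}

```text
t: 12.25
ee_pos: [0.4615, -0.2105, 0.2672]
tool_rot: [-0.545, 0.63, 0.418, -0.363]
force: [-0.4, 0.6, -0.5]
opening: 0.0
```

```bash
python3 -c "
from h import *
planrel(-.110,-.003,.222)"
```

```text
t 12.25 p [ 0.4615 -0.2105  0.2672] F [-0.4  0.6 -0.5] op 0.0 q7 [ 0.15  0.38  0.26  2.1  -0.18  0.54  1.71]
tx [ 0.388  0.922 -0.001] ty [ 0.13  -0.056 -0.99 ] tz [-0.912  0.384 -0.142]
rotvec deg [ 0.2  0.1 -0.1]
slide [-0.      0.0456  0.001 ] slide in Rt [-0.0001  0.0456  0.0009]
rel TCP x -115.4 y -2.9 z 267.2 tip x -80.0 y -3.1 z 97.6 F ex -0.6 ey 0.4 z -0.5 t 12.25
```

{"api": "drive_tool", "payload": {
  "steps": [
    {"slide": [0, 0.015, 0.001], "angular": [0, 0, 0]},
    {"slide": [0, 0.015, 0.001], "angular": [0, 0, 0]},
    {"slide": [0, 0.012, 0], "angular": [0, 0, 0]},
    {"slide": [0, 0, 0], "angular": [0, 0, 0]}
  ]
}}

```text
t: 12.65
ee_pos: [0.4663, -0.2126, 0.2265]
tool_rot: [-0.545, 0.63, 0.418, -0.362]
force: [-0.5, 0.6, 0.4]
opening: 0.0
```

```bash
python3 -c "
from h import *
planrel(-.100,-.003,.222)"
```

```text
t 12.65 p [ 0.4663 -0.2126  0.2265] F [-0.5  0.6  0.4] op 0.0 q7 [ 0.19  0.46  0.22  2.1  -0.22  0.45  1.75]
tx [ 0.388  0.922 -0.001] ty [ 0.132 -0.057 -0.99 ] tz [-0.912  0.384 -0.144]
rotvec deg [ 0.3  0.1 -0. ]
slide [ 0.      0.006  -0.0094] slide in Rt [ 0.      0.0059 -0.0095]
rel TCP x -110.2 y -3.0 z 226.5 tip x -74.4 y -3.2 z 56.9 F ex -0.7 ey 0.4 z 0.4 t 12.65
```

{"api": "drive_tool", "payload": {
  "steps": [
    {"slide": [0, 0.003, -0.004], "angular": [0, 0, 0]},
    {"slide": [0, 0.001, -0.004], "angular": [0, 0, 0]},
    {"slide": [0, 0.0005, -0.003], "angular": [0, 0, 0]},
    {"slide": [0, 0.0005, -0.002], "angular": [0, 0, 0]},
    {"slide": [0, 0.0005, -0.002], "angular": [0, 0, 0]},
    {"slide": [0, 0.0005, -0.002], "angular": [0, 0, 0]}
  ]
}}

```text
t: 13.25
ee_pos: [0.4851, -0.2206, 0.2258]
tool_rot: [-0.544, 0.631, 0.419, -0.361]
force: [0.3, 0.4, -0.8]
opening: -0.0001
```

```bash
python3 -c "
from h import *
planrel(-.08,-.003,.223)"
```

```text
t 13.25 p [ 0.4851 -0.2206  0.2258] F [ 0.3  0.4 -0.8] op -0.0001 q7 [ 0.19  0.49  0.22  2.05 -0.23  0.47  1.75]
tx [ 0.388  0.922 -0.   ] ty [ 0.136 -0.058 -0.989] tz [-0.911  0.384 -0.148]
rotvec deg [ 0.5  0.1 -0. ]
slide [ 0.      0.0042 -0.0092] slide in Rt [ 0.      0.0041 -0.0093]
rel TCP x -89.8 y -3.0 z 225.8 tip x -53.4 y -3.1 z 56.3 F ex 0.1 ey 0.4 z -0.8 t 13.25
```

{"api": "drive_tool", "payload": {
  "steps": [
    {"slide": [0, 0.001, -0.002], "angular": [0, 0, 0]},
    {"slide": [0, 0.001, -0.002], "angular": [0, 0, 0]},
    {"slide": [0, 0.0005, -0.0015], "angular": [0, 0, 0]},
    {"slide": [0, 0.0003, -0.001], "angular": [0, 0, 0]}
  ]
}}

```text
t: 13.65
ee_pos: [0.4919, -0.2234, 0.2239]
tool_rot: [-0.544, 0.631, 0.419, -0.361]
force: [-0.4, 0.5, -0.2]
opening: -0.0
```

Run:
```python
from h import *
rel()
im,_=env.grab_frame("side");a,_=env.grab_frame("top")
B=cv2.resize(im[190:290,80:270,::-1],None,fx=4,fy=4,interpolation=cv2.INTER_CUBIC)
A=cv2.resize(a[170:245,310:420,::-1],None,fx=4,fy=4,interpolation=cv2.INTER_CUBIC)
c=np.zeros((600,800,3),np.uint8);c[300:600,:440]=A;c[:295,:760]=B[:295];cv2.imwrite("pics/p2.png",c)
```

```text
rel TCP x -82.4 y -3.0 z 223.9 tip x -46.1 y -3.0 z 54.4 F ex -0.6 ey 0.3 z -0.2 t 13.65
```

View pics/p2.png

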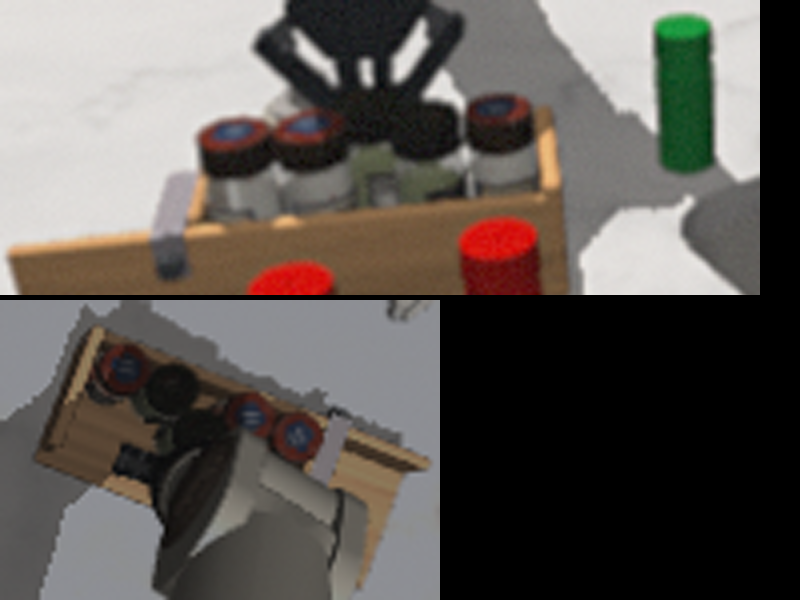

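{"api": "drive_tool", "payload": {
  "steps": [
    {"slide": [0, 0.0002, -0.001], "angular": [0, 0, 0]},
    {"slide": [0, 0.0002, -0.001], "angular": [0, 0, 0]}
  ]
}}

```text
t: 13.95
ee_pos: [0.4935, -0.2241, 0.2237]
tool_rot: [-0.544, 0.631, 0.419, -0.361]
force: [-0.5, 0.8, 0.7]
opening: -0.0004
```

{"api": "drive_tool", "payload": {
  "steps": [
    {"slide": [-0.0003, 0.0002, -0.001], "angular": [0, 0, 0]},
    {"slide": [-0.0003, 0.0002, -0.001], "angular": [0, 0, 0]}
  ]
}}

```text
t: 14.15
ee_pos: [0.4945, -0.2249, 0.2232]
tool_rot: [-0.545, 0.63, 0.418, -0.362]
force: [-2.6, 1.7, 2.9]
opening: -0.0002
```

{"api": "drive_tool", "payload": {
  "steps": [
    {"slide": [-0.0004, 0.0002, -0.001], "angular": [0, 0, 0]}
  ]
}}

```text
t: 14.25
ee_pos: [0.4948, -0.2253, 0.2229]
tool_rot: [-0.546, 0.629, 0.418, -0.362]
force: [-3.4, 0.7, 2.1]
opening: -0.0004
```

```bash
python3 -c "
from h import *
rel()"
```

```text
rel TCP x -79.0 y -3.6 z 222.9 tip x -43.6 y -3.5 z 53.2 F ex -3.4 ey -0.7 z 2.1 t 14.25
```

{"api": "drive_tool", "payload": {
  "steps": [
    {"slide": [-0.0005, 0.0002, -0.0015], "angular": [0, 0, 0]},
    {"slide": [-0.0005, 0.0002, -0.0015], "angular": [0, 0, 0]}
  ]
}}

```text
t: 14.45
ee_pos: [0.4963, -0.227, 0.2223]
tool_rot: [-0.547, 0.628, 0.418, -0.363]
force: [-4.1, 1.7, 3.2]
opening: 0.0
```

{"api": "drive_tool", "payload": {
  "steps": [
    {"slide": [-0.0005, 0.0002, -0.0015], "angular": [0, 0, 0]},
    {"slide": [-0.0005, 0.0002, -0.0015], "angular": [0, 0, 0]}
  ]
}}

```text
t: 14.65
ee_pos: [0.4971, -0.2282, 0.2214]
tool_rot: [-0.549, 0.627, 0.417, -0.364]
force: [-6.7, 4.2, 3.2]
opening: -0.0002
```

```bash
python3 -c "
from h import *
planrel(-.07,-.004,.223)"
```

```text
t 14.65 p [ 0.4971 -0.2282  0.2214] F [-6.7  4.2  3.2] op -0.0002 q7 [ 0.2   0.52  0.22  2.01 -0.23  0.5   1.75]
tx [0.387 0.922 0.001] ty [ 0.123 -0.05  -0.991] tz [-0.914  0.384 -0.133]
rotvec deg [-0.4  0.1  0.1]
slide [ 0.0014 -0.0008 -0.0059] slide in Rt [ 0.0014 -0.0007 -0.0059]
rel TCP x -75.8 y -5.4 z 221.4 tip x -41.9 y -5.1 z 51.4 F ex -7.8 ey 1.3 z 3.2 t 14.65
```

{"api": "drive_tool", "payload": {
  "steps": [
    {"slide": [-0.0005, 0, -0.002], "angular": [-0.3, 0, 0]},
    {"slide": [-0.0005, 0, -0.002], "angular": [-0.2, 0, 0]}
  ]
}}

```text
t: 14.85
ee_pos: [0.4973, -0.229, 0.2203]
tool_rot: [-0.549, 0.626, 0.417, -0.364]
force: [-7.0, 4.4, 4.1]
opening: -0.0
```

{"api": "drive_tool", "payload": {
  "steps": [
    {"slide": [-0.0005, 0, -0.002], "angular": [-0.2, 0, 0]},
    {"slide": [-0.0005, 0, -0.002], "angular": [-0.2, 0, 0]}
  ]
}}

```text
t: 15.05
ee_pos: [0.4975, -0.2299, 0.2191]
tool_rot: [-0.551, 0.624, 0.417, -0.365]
force: [-8.2, 3.8, 4.6]
opening: -0.0002
```

```bash
python3 -c "
from h import *
planrel(-.07,-.006,.223)"
```

```text
t 15.05 p [ 0.4975 -0.2299  0.2191] F [-8.2  3.8  4.6] op -0.0002 q7 [ 0.21  0.53  0.21  2.01 -0.23  0.5   1.76]
tx [0.386 0.922 0.004] ty [ 0.119 -0.046 -0.992] tz [-0.915  0.384 -0.128]
rotvec deg [-0.7  0.1  0.2]
slide [ 0.0008 -0.0033 -0.0052] slide in Rt [ 0.0008 -0.0032 -0.0052]
rel TCP x -74.7 y -6.8 z 219.1 tip x -41.8 y -6.1 z 48.9 F ex -9.0 ey 0.4 z 4.6 t 15.05
```

{"api": "drive_tool", "payload": {
  "steps": [
    {"slide": [0, -0.001, -0.003], "angular": [-0.5, 0, 0]},
    {"slide": [0, -0.001, -0.003], "angular": [-0.5, 0, 0]}
  ]
}}

```text
t: 15.25
ee_pos: [0.4974, -0.2301, 0.2189]
tool_rot: [-0.551, 0.624, 0.417, -0.364]
force: [-10.7, 4.2, 5.3]
opening: 0.0002
```

{"api": "drive_tool", "payload": {
  "steps": [
    {"slide": [0, -0.001, -0.0035], "angular": [-0.5, 0, 0]},
    {"slide": [0, -0.001, -0.0035], "angular": [-0.5, 0, 0]}
  ]
}}

```text
t: 15.45
ee_pos: [0.4976, -0.2303, 0.2189]
tool_rot: [-0.551, 0.624, 0.418, -0.364]
force: [-12.3, 4.9, 7.2]
opening: -0.0
```

```bash
python3 -c "
from h import *
planrel(-.07,-.006,.223)"
```

```text
t 15.45 p [ 0.4976 -0.2303  0.2189] F [-12.3   4.9   7.2] op -0.0 q7 [ 0.21  0.53  0.21  2.01 -0.23  0.5   1.76]
tx [0.386 0.922 0.006] ty [ 0.12  -0.044 -0.992] tz [-0.915  0.384 -0.128]
rotvec deg [-0.7  0.1  0.4]
slide [ 0.0012 -0.0035 -0.005 ] slide in Rt [ 0.0012 -0.0035 -0.005 ]
rel TCP x -74.5 y -7.2 z 218.9 tip x -41.5 y -6.0 z 48.7 F ex -13.2 ey -0.3 z 7.2 t 15.45
```

Push has stalled with an upward force of 7 N, so something on the gripper may be riding on a cap. I ease off, rise, and look.

{"api": "drive_tool", "payload": {
  "steps": [
    {"slide": [0, -0.003, 0.002], "angular": [-0.5, 0, 0.3]},
    {"slide": [0, -0.005, 0.001], "angular": [-0.2, 0, 0]},
    {"slide": [0, 0, 0], "angular": [0, 0, 0]}
  ]
}}

```text
t: 15.75
ee_pos: [0.4945, -0.2297, 0.227]
tool_rot: [-0.545, 0.63, 0.418, -0.362]
force: [-1.8, 1.1, -0.9]
opening: 0.0003
```

Run:
```python
from h import *
planrel(-.07,-.006,.23)
im,_=env.grab_frame("side");a,_=env.grab_frame("top")
B=cv2.resize(im[175:275,100:230,::-1],None,fx=6,fy=6,interpolation=cv2.INTER_CUBIC)
cv2.imwrite("pics/p3.png",B)
```

```text
t 15.75 p [ 0.4945 -0.2297  0.227 ] F [-1.8  1.1 -0.9] op 0.0003 q7 [ 0.2   0.5   0.22  2.02 -0.23  0.49  1.76]
tx [ 0.388  0.922 -0.   ] ty [ 0.132 -0.056 -0.99 ] tz [-0.912  0.383 -0.143]
rotvec deg [0.2 0.1 0. ]
slide [ 0.0018 -0.0019 -0.008 ] slide in Rt [ 0.0018 -0.0019 -0.008 ]
rel TCP x -77.6 y -7.8 z 227.0 tip x -42.0 y -7.8 z 57.3 F ex -2.1 ey 0.3 z -0.9 t 15.75
```

View pics/p3.png

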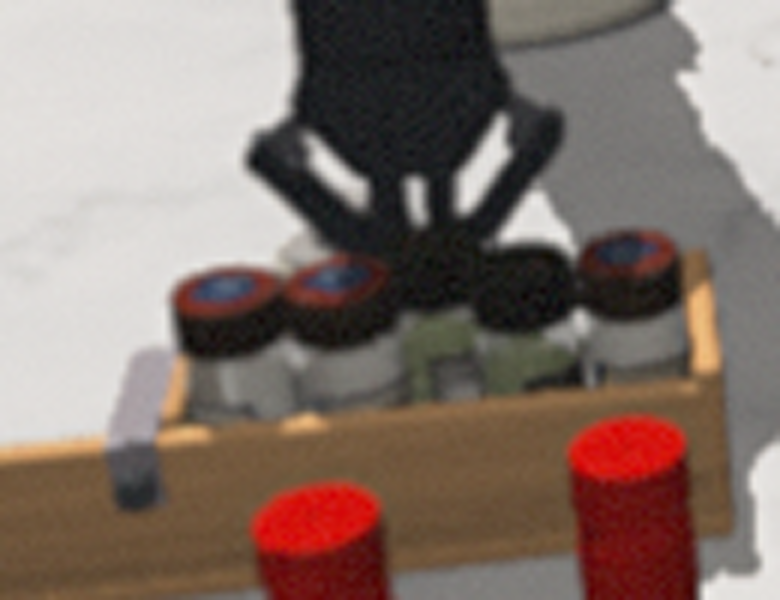

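```bash
cat >> h.py <<'E'
def labels(n,im,D):
    h=cv2.cvtColor(im,cv2.COLOR_RGB2HSV); r=dict(top=(170,235,325,400),side=(190,250,100,230))[n]
    m=np.zeros(h.shape[:2],np.uint8); s=h[r[0]:r[1],r[2]:r[3]]
    m[r[0]:r[1],r[2]:r[3]]=((s[...,0]>105)&(s[...,0]<140)&(s[...,1]>70)&(s[...,2]>40))
    k,l,st,c=cv2.connectedComponentsWithStats(m)
    for i in range(1,k):
        if st[i,4]>=6:
            v,u=np.nonzero(l==i); q=onz(n,*c[i],.117)-G
            s=""
            if D is not None:
                vv,uu=np.mgrid[int(c[i][1])-3:int(c[i][1])+4,int(c[i][0])-3:int(c[i][0])+4]
                P=np.array([dep(n,a,b,D) for a,b in zip(uu.ravel(),vv.ravel())])
                P=P[np.abs(P[:,2]-np.median(P[:,2]))<.008]
                A=np.c_[(P-P.mean(0))@EX,(P-P.mean(0))@EY,np.ones(len(P))];w=np.linalg.lstsq(A,P[:,2],rcond=None)[0]
                s="z %.1f slope x %.2f y %.2f"%(1e3*P[:,2].mean(),w[0],w[1])
            print(n,st[i,4],"px",c[i].round(1),"rel x %.1f y %.1f"%(1e3*q@EX,1e3*q@EY),s)
E
python3 - <<'E'
from h import *
for n in("side","top"):
    o=np.load(n+"0.npz"); print("start");labels(n,o["im"],o["d"]); print("now");labels(n,*env.grab_frame(n))
E
```

```text
start
side 6 px [200.8 216.7] rel x 1.8 y 67.3 z 117.0 slope x 0.03 y 0.09
side 14 px [157.5 221.1] rel x 3.5 y -29.0 z 117.1 slope x 0.01 y -0.02
side 11 px [137.4 222.6] rel x 1.9 y -72.4 z 117.4 slope x 0.02 y 0.04
now
side 14 px [156.9 221.1] rel x 3.5 y -30.3 z 117.1 slope x 0.02 y 0.01
side 13 px [136.4 223. ] rel x 3.2 y -74.3 z 117.2 slope x -0.00 y 0.03
start
top 6 px [339.2 185.7] rel x 1.9 y 78.7 z 118.0 slope x -0.05 y 0.06
top 13 px [341.8 187.9] rel x -1.7 y 68.6 z 118.0 slope x 0.02 y 0.05
top 20 px [371.8 198.6] rel x 1.4 y -31.5 z 117.9 slope x 0.08 y 0.01
top 13 px [385.  203.2] rel x 3.2 y -75.3 z 118.3 slope x 0.13 y -0.04
now
top 18 px [385.6 203.6] rel x 2.5 y -77.5 z 118.7 slope x -0.05 y 0.17
```

{"api": "drive_tool", "payload": {
  "steps": [
    {"slide": [0, 0, -0.002], "angular": [0, 0, 0]},
    {"slide": [0, -0.0005, -0.003], "angular": [-0.2, 0, 0]},
    {"slide": [0, -0.0005, -0.0035], "angular": [-0.3, 0, 0]},
    {"slide": [0, -0.0005, -0.004], "angular": [-0.3, 0, 0]}
  ]
}}

```text
t: 16.35
ee_pos: [0.4973, -0.231, 0.2254]
tool_rot: [-0.55, 0.625, 0.416, -0.365]
force: [-11.3, 4.7, 6.2]
opening: 0.0001
```

```bash
python3 -c "
from h import *
planrel(-.07,-.006,.225)"
```

```text
t 16.35 p [ 0.4973 -0.231   0.2254] F [-11.3   4.7   6.2] op 0.0001 q7 [ 0.21  0.51  0.22  2.01 -0.23  0.51  1.76]
tx [0.387 0.922 0.002] ty [ 0.119 -0.048 -0.992] tz [-0.914  0.384 -0.128]
rotvec deg [-0.6  0.1  0.1]
slide [ 0.0019  0.001  -0.0045] slide in Rt [ 0.0019  0.001  -0.0044]
rel TCP x -74.5 y -7.9 z 225.4 tip x -41.4 y -7.6 z 55.2 F ex -12.2 ey -0.1 z 6.2 t 16.35
```

{"api": "drive_tool", "payload": {
  "steps": [
    {"slide": [0, -0.0015, -0.005], "angular": [-0.5, 0, 0]},
    {"slide": [0, -0.0015, -0.0055], "angular": [-0.5, 0, 0]}
  ]
}}

```text
t: 16.55
ee_pos: [0.4986, -0.232, 0.2256]
tool_rot: [-0.553, 0.623, 0.415, -0.366]
force: [-13.6, 5.0, 6.4]
opening: 0.0002
```

```bash
python3 -c "
from h import *
planrel(-.07,-.006,.225)
labels('side',*env.grab_frame('side'))
labels('top',*env.grab_frame('top'))"
```

```text
t 16.55 p [ 0.4986 -0.232   0.2256] F [-13.6   5.    6.4] op 0.0002 q7 [ 0.21  0.52  0.22  2.   -0.23  0.52  1.76]
tx [0.387 0.922 0.003] ty [ 0.112 -0.044 -0.993] tz [-0.915  0.385 -0.121]
rotvec deg [-1.1  0.1  0.2]
slide [ 0.0024  0.0009 -0.0029] slide in Rt [ 0.0024  0.001  -0.0028]
rel TCP x -72.9 y -8.4 z 225.6 tip x -41.1 y -7.8 z 55.2 F ex -14.4 ey -0.7 z 6.4 t 16.55
side 7 px [201.7 216.3] rel x 0.2 y 69.3 z 117.0 slope x 0.04 y 0.05
side 13 px [156.4 221.2] rel x 3.3 y -31.4 z 117.3 slope x 0.01 y -0.03
side 15 px [136.5 222.8] rel x 2.3 y -74.3 z 117.4 slope x 0.02 y -0.02
top 11 px [385.8 202.5] rel x 5.9 y -77.1 z 118.1 slope x -0.01 y 0.06
```

{"api": "drive_tool", "payload": {
  "steps": [
    {"slide": [0, -0.0015, -0.005], "angular": [-1.0, 0, 0]},
    {"slide": [0, -0.0015, -0.005], "angular": [-1.2, 0, 0]}
  ]
}}

```text
t: 16.85
ee_pos: [0.4977, -0.2335, 0.2252]
tool_rot: [-0.55, 0.626, 0.417, -0.364]
force: [-15.9, 4.0, 8.2]
opening: 0.0001
```

{"api": "drive_tool", "payload": {
  "steps": [
    {"slide": [0, -0.0015, -0.005], "angular": [-1.5, 0, 0]},
    {"slide": [0, -0.0015, -0.0055], "angular": [-1.5, 0, 0]}
  ]
}}

```text
t: 17.05
ee_pos: [0.496, -0.2362, 0.2245]
tool_rot: [-0.543, 0.633, 0.42, -0.358]
force: [-14.1, 0.7, 3.8]
opening: -0.0
```

```bash
python3 -c "
from h import *
planrel(-.07,-.006,.225)
labels('side',*env.grab_frame('side'))"
```

```text
t 17.05 p [ 0.496  -0.2362  0.2245] F [-14.1   0.7   3.8] op -0.0 q7 [ 0.22  0.51  0.22  2.02 -0.23  0.48  1.77]
tx [0.391 0.92  0.002] ty [ 0.143 -0.059 -0.988] tz [-0.909  0.387 -0.155]
rotvec deg [ 0.9 -0.1  0.1]
slide [ 0.0073  0.0001 -0.0037] slide in Rt [ 0.0072  0.     -0.0037]
rel TCP x -73.6 y -13.2 z 224.5 tip x -36.0 y -13.0 z 55.3 F ex -13.3 ey -4.8 z 3.8 t 17.05
side 12 px [203.2 215.8] rel x -1.3 y 72.8 z 117.1 slope x 0.04 y 0.03
side 11 px [154.2 221.4] rel x 3.4 y -36.2 z 117.0 slope x 0.02 y -0.02
side 16 px [133.9 223.1] rel x 2.4 y -79.6 z 117.5 slope x -0.03 y 0.01
```

{"api": "drive_tool", "payload": {
  "steps": [
    {"slide": [0, 0, 0.005], "angular": [0.5, 0, 0]},
    {"slide": [0.004, 0, 0.003], "angular": [0, 0, 0]},
    {"slide": [0.004, 0, 0], "angular": [0, 0, 0]},
    {"slide": [0, 0, 0], "angular": [0, 0, 0]}
  ]
}}

```text
t: 17.5
ee_pos: [0.4923, -0.2262, 0.2231]
tool_rot: [-0.545, 0.632, 0.418, -0.359]
force: [-0.2, 0.5, -0.5]
opening: 0.0002
```

```bash
python3 -c "
from h import *
planrel(-.07,-.004,.225)
labels('side',*env.grab_frame('side'))"
```

```text
t 17.5 p [ 0.4923 -0.2262  0.2231] F [-0.2  0.5 -0.5] op 0.0002 q7 [ 0.2   0.51  0.22  2.03 -0.23  0.47  1.75]
tx [0.393 0.92  0.001] ty [ 0.137 -0.057 -0.989] tz [-0.909  0.389 -0.149]
rotvec deg [ 0.6 -0.3  0. ]
slide [ 0.0015 -0.0002 -0.0112] slide in Rt [ 0.0015 -0.0004 -0.0112]
rel TCP x -81.0 y -5.5 z 223.1 tip x -44.4 y -5.4 z 53.7 F ex -0.4 ey 0.4 z -0.5 t 17.50
side 7 px [201.3 216.3] rel x 0.0 y 68.3 z 117.1 slope x 0.02 y 0.03
side 13 px [153.9 221.2] rel x 2.2 y -36.8 z 117.2 slope x -0.00 y -0.01
side 15 px [133.2 223.1] rel x 2.1 y -81.2 z 117.3 slope x 0.00 y 0.04
```

{"api": "drive_tool", "payload": {
  "steps": [
    {"slide": [0, 0, -0.003], "angular": [0, 0, 0]},
    {"slide": [0, 0, -0.003], "angular": [-0.3, 0, 0]},
    {"slide": [0, -0.0005, -0.003], "angular": [-0.5, 0, 0]},
    {"slide": [0, -0.001, -0.004], "angular": [-0.7, 0, 0]}
  ]
}}

```text
t: 17.95
ee_pos: [0.4998, -0.2295, 0.2243]
tool_rot: [-0.541, 0.635, 0.42, -0.357]
force: [-7.6, 1.7, -0.3]
opening: -0.0001
```

```bash
python3 -c "
from h import *
planrel(-.07,-.006,.225)"
```

```text
t 17.95 p [ 0.4998 -0.2295  0.2243] F [-7.6  1.7 -0.3] op -0.0001 q7 [ 0.2   0.51  0.22  2.02 -0.23  0.47  1.75]
tx [0.392 0.92  0.002] ty [ 0.148 -0.061 -0.987] tz [-0.908  0.387 -0.16 ]
rotvec deg [ 1.2 -0.2  0.1]
slide [-0.0004 -0.0003 -0.0028] slide in Rt [-0.0004 -0.0003 -0.0028]
rel TCP x -72.7 y -5.6 z 224.3 tip x -34.2 y -5.4 z 55.3 F ex -7.7 ey -1.4 z -0.3 t 17.95
```

{"api": "drive_tool", "payload": {
  "steps": [
    {"slide": [0, -0.0005, -0.004], "angular": [-0.4, 0, 0]},
    {"slide": [0, -0.0005, -0.004], "angular": [-0.4, 0, 0]}
  ]
}}

```text
t: 18.15
ee_pos: [0.5024, -0.2314, 0.224]
tool_rot: [-0.541, 0.635, 0.42, -0.356]
force: [-6.4, 1.6, 3.0]
opening: -0.0002
```

```bash
python3 -c "
from h import *
planrel(-.06,-.006,.225)
labels('side',*env.grab_frame('side'))"
```

```text
t 18.15 p [ 0.5024 -0.2314  0.224 ] F [-6.4  1.6  3. ] op -0.0002 q7 [ 0.21  0.52  0.22  2.01 -0.23  0.47  1.75]
tx [0.393 0.92  0.002] ty [ 0.148 -0.061 -0.987] tz [-0.908  0.388 -0.16 ]
rotvec deg [ 1.2 -0.2  0.1]
slide [ 0.0003  0.0006 -0.0097] slide in Rt [ 0.0003  0.0004 -0.0097]
rel TCP x -69.6 y -6.3 z 224.0 tip x -31.1 y -6.1 z 55.0 F ex -6.5 ey -1.0 z 3.0 t 18.15
side 11 px [152.1 221.5] rel x 3.3 y -40.7 z 117.2 slope x 0.01 y 0.02
side 15 px [131.4 223. ] rel x 0.9 y -85.2 z 117.3 slope x -0.01 y 0.04
```

{"api": "drive_tool", "payload": {
  "steps": [
    {"slide": [0, 0, -0.0035], "angular": [-0.2, 0, 0]},
    {"slide": [0, 0, -0.0035], "angular": [-0.2, 0, 0]}
  ]
}}

```text
t: 18.4
ee_pos: [0.506, -0.2336, 0.2237]
tool_rot: [-0.542, 0.635, 0.42, -0.357]
force: [-4.1, 1.9, 3.1]
opening: -0.0001
```

{"api": "drive_tool", "payload": {
  "steps": [
    {"slide": [0, 0, -0.003], "angular": [-0.1, 0, 0]},
    {"slide": [0, 0, -0.003], "angular": [-0.1, 0, 0]}
  ]
}}

```text
t: 18.6
ee_pos: [0.5101, -0.2356, 0.2238]
tool_rot: [-0.542, 0.634, 0.42, -0.357]
force: [-2.3, 1.7, 0.5]
opening: -0.0002
```

```bash
python3 -c "
from h import *
planrel(-.06,-.007,.225)
labels('side',*env.grab_frame('side'))"
```

```text
t 18.6 p [ 0.5101 -0.2356  0.2238] F [-2.3  1.7  0.5] op -0.0002 q7 [ 0.21  0.53  0.22  1.99 -0.23  0.49  1.75]
tx [0.394 0.919 0.003] ty [ 0.145 -0.06  -0.988] tz [-0.908  0.389 -0.157]
rotvec deg [ 1.  -0.3  0.1]
slide [ 0.0001 -0.0011 -0.0011] slide in Rt [ 0.0001 -0.0011 -0.0011]
rel TCP x -60.9 y -7.1 z 223.8 tip x -22.8 y -6.9 z 54.6 F ex -2.8 ey 0.6 z 0.5 t 18.60
side 8 px [205.4 214.5] rel x -7.2 y 77.9 z 117.1 slope x 0.01 y 0.03
side 11 px [149.7 222. ] rel x 4.4 y -45.7 z 117.4 slope x -0.02 y -0.04
side 15 px [130.3 223.1] rel x 0.7 y -87.5 z 117.2 slope x -0.00 y 0.02
```

{"api": "drive_tool", "payload": {
  "steps": [
    {"slide": [0, 0, -0.0015], "angular": [0, 0, 0]},
    {"slide": [0, 0, -0.0015], "angular": [0, 0, 0]}
  ]
}}

```text
t: 18.85
ee_pos: [0.5139, -0.237, 0.2241]
tool_rot: [-0.542, 0.635, 0.42, -0.356]
force: [-3.4, 2.0, -0.5]
opening: -0.0003
```

{"api": "drive_tool", "payload": {
  "steps": [
    {"slide": [0, 0, -0.0015], "angular": [0, 0, 0]},
    {"slide": [0, 0, -0.0015], "angular": [0, 0, 0]}
  ]
}}

```text
t: 19.05
ee_pos: [0.5149, -0.2375, 0.2237]
tool_rot: [-0.544, 0.633, 0.419, -0.358]
force: [-6.6, 2.9, 4.0]
opening: 0.0003
```

```bash
python3 -c "
from h import *
rel()"
```

```text
rel TCP x -55.8 y -7.0 z 223.7 tip x -18.5 y -6.7 z 54.4 F ex -7.2 ey 0.1 z 4.0 t 19.05
```

Force rises again at the expected depth, so it is seated; I hold the press for a moment at about 8 N.

{"api": "drive_tool", "payload": {
  "steps": [
    {"slide": [0, -0.0003, -0.0018], "angular": [0, 0, 0]},
    {"slide": [0, -0.0003, -0.0018], "angular": [0, 0, 0]}
  ]
}}

```text
t: 19.25
ee_pos: [0.516, -0.238, 0.2239]
tool_rot: [-0.546, 0.631, 0.418, -0.359]
force: [-7.0, 2.5, 2.7]
opening: -0.0003
```

{"api": "drive_tool", "payload": {
  "steps": [
    {"slide": [0, -0.0003, -0.0018], "angular": [-0.1, 0, 0]},
    {"slide": [0, -0.0003, -0.0018], "angular": [-0.1, 0, 0]}
  ]
}}

```text
t: 19.45
ee_pos: [0.5167, -0.2384, 0.2241]
tool_rot: [-0.548, 0.63, 0.417, -0.36]
force: [-7.2, 3.0, 3.8]
opening: 0.0005
```

```bash
python3 -c "
from h import *
rel()
labels('side',*env.grab_frame('side'))"
```

```text
rel TCP x -53.8 y -7.2 z 224.1 tip x -18.6 y -6.7 z 54.3 F ex -7.8 ey -0.0 z 3.8 t 19.45
side 12 px [149.7 221.9] rel x 4.0 y -45.8 z 117.1 slope x 0.02 y -0.05
side 17 px [130.2 223.1] rel x 0.6 y -87.8 z 117.2 slope x -0.01 y 0.01
```

{"api": "drive_tool", "payload": {
  "steps": [
    {"slide": [0, -0.0003, -0.0022], "angular": [-0.2, 0, 0]},
    {"slide": [0, -0.0003, -0.0022], "angular": [-0.3, 0, 0]},
    {"slide": [0, -0.0003, -0.0022], "angular": [-0.3, 0, 0]}
  ]
}}

```text
t: 19.8
ee_pos: [0.5172, -0.2388, 0.2239]
tool_rot: [-0.549, 0.628, 0.417, -0.36]
force: [-9.2, 3.9, 4.7]
opening: -0.0
```

```bash
python3 -c "
from h import *
rel()"
```

```text
rel TCP x -53.1 y -7.4 z 223.9 tip x -18.5 y -6.7 z 54.1 F ex -10.0 ey -0.0 z 4.7 t 19.80
```

{"api": "drive_tool", "payload": {
  "steps": [
    {"slide": [0, 0, 0.004], "angular": [0, 0, 0]},
    {"slide": [0, 0, 0.01], "angular": [0, 0, 0]},
    {"slide": [0, 0, 0.03], "angular": [0, 0, 0]},
    {"slide": [0, -0.01, 0.04], "angular": [0, 0, 0]},
    {"slide": [0, -0.04, 0.02], "angular": [0, 0, 0]},
    {"slide": [0, -0.04, 0.0], "angular": [0, 0, 0]},
    {"slide": [0, -0.03, 0], "angular": [0, 0, 0]},
    {"slide": [0, 0, 0], "angular": [0, 0, 0]}
  ]
}}

```text
t: 20.6
ee_pos: [0.4039, -0.1912, 0.3318]
tool_rot: [-0.545, 0.633, 0.419, -0.357]
force: [0.7, -0.9, -0.1]
opening: 0.0002
```

Run:
```python
from h import *
rel()
im,d=env.grab_frame("side");a,e=env.grab_frame("top")
labels('side',im,d);labels('top',a,e)
B=cv2.resize(im[200:290,90:230,::-1],None,fx=5,fy=5,interpolation=cv2.INTER_CUBIC)[:300]
A=cv2.resize(a[175:235,315:425,::-1],None,fx=5,fy=5,interpolation=cv2.INTER_CUBIC)
c=np.zeros((600,700,3),np.uint8);c[300:600,:550]=A;c[:300]=B;cv2.imwrite("pics/p4.png",c)
```

```text
rel TCP x -176.0 y -7.6 z 331.8 tip x -138.8 y -6.9 z 162.5 F ex 1.0 ey -0.5 z -0.1 t 20.60
side 13 px [204.  214.5] rel x -8.0 y 74.8 z 117.2 slope x 0.03 y 0.01
side 12 px [150.2 221.8] rel x 3.4 y -44.8 z 117.1 slope x 0.01 y -0.04
side 16 px [130.4 223. ] rel x 0.4 y -87.4 z 117.2 slope x 0.01 y -0.03
top 16 px [339.9 189.8] rel x -9.2 y 71.9 z 118.7 slope x 0.05 y -0.09
top 11 px [375.8 199.3] rel x 4.0 y -43.9 z 118.2 slope x -0.09 y 0.05
top 19 px [388.8 205.5] rel x 0.8 y -89.3 z 118.3 slope x 0.01 y -0.00
```

View pics/p4.png

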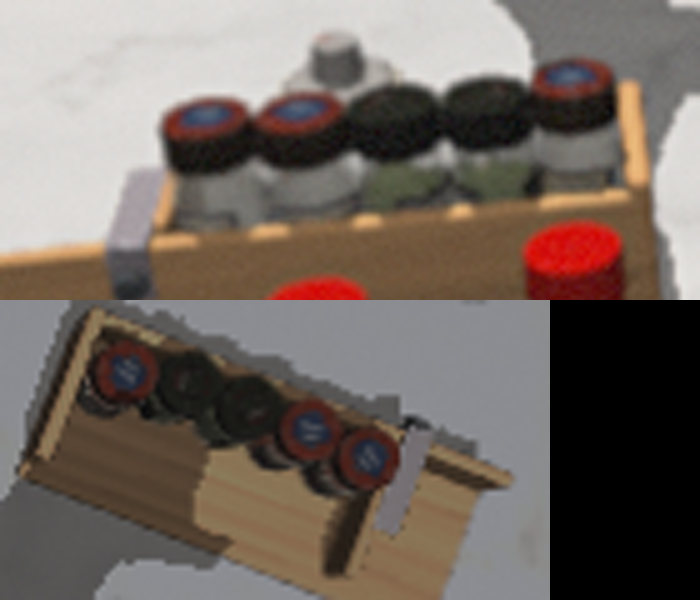

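Run:
```python
from h import *
P=dict(a=(127,371),b=(187,382),s=(247,408),c=(310,430),d=(367,457))
W=dict(a=(573,77),b=(487,96),s=(394,105),c=(300,112),d=(208,117))
for k in P:
    u,v=P[k];q=onz("top",315+(u+.5)/5-.5,175+(v-299.5)/5-.5,.117)-G
    u,v=W[k];w=onz("side",90+(u+.5)/5-.5,200+(v+.5)/5-.5,.117)-G
    print(k,"top rel x %.1f y %.1f"%(1e3*q@EX,1e3*q@EY),"side rel x %.1f y %.1f"%(1e3*w@EX,1e3*w@EY))
```

```text
a top rel x -6.3 y 72.8 side rel x -5.1 y 75.1
b top rel x 0.9 y 35.2 side rel x 5.9 y 36.1
s top rel x -0.6 y -5.7 side rel x 6.2 y -5.0
c top rel x 1.0 y -47.7 side rel x 4.4 y -46.0
d top rel x -1.7 y -87.3 side rel x 0.8 y -85.6
```

```bash
python3 -c "
from h import *
rel(); print(env.sign_off())"
```

```text
rel TCP x -176.6 y -7.3 z 329.0 tip x -140.2 y -6.7 z 159.5 F ex 0.5 ey -0.2 z -0.3 t 20.70
the job is handed in; nothing more can be done
None
```

The spice jar is back in the middle of the row and pressed home against the back board, and the job was handed in at t = 20.7 s. No verdict was reported.

**How it went:** I gripped the jar, stood it on the board in front of the gap, and released it. Then I pushed it in with the closed fingertips, using about 16 N at most to part the row. It seated with the force held at about 7 to 10 N for roughly 0.7 s. During that time the measured fingertip position moved only about 0.1 mm.

**Last checks:**
- The jar is level with its neighbours to within about 2 mm, at rack y of about 38 mm; the allowed range is 10 to 42 mm.
- All five jars looked upright, with two on either side of the one put back.
- The gripper is clear and the force on it is about zero.

**What went wrong or disagreed:**
- **First grasp:** it closed on nothing because the arm drifted on the way down. That nudged the jar about 11 mm; I measured it again and the second grasp held.
- **First push:** it stalled and slid sideways, so I re-centred and pushed again.
- **Outermost left jar:** it was squeezed about 7 mm forward; it still stands upright and within the 20 mm allowed.
- **Final position:** because the left pair gave way a little, the jar ended only about 5.5 mm right of the gap point, not the 8 mm or more expected.
- **Camera offset:** the side view read the jar and its near neighbours 3 to 7 mm deeper than the top view, so I relied on positions relative to the other jars.
- **Contact with the back board:** I judged this from force and position; it cannot be measured directly.
- **Bystanders:** I did not measure them again at the end. The timer was in view and looked unmoved.

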